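# Check the spindle bearings and sort out the worn ones

### The job

Press the white flap of the wooden parts case down at its brass dot until the touch latch clicks, then catch the flap with the fingers and let it come up slowly, all the way open, instead of flying up. Then rock the spindle of every bearing unit on the black mat back and forth a couple of times, as far as it gives, to feel its play, and stand the firm ones upright in the open case and the worn, wobbly ones upright in the red reject tray, each left with its spindle pushed over towards the yellow dot as far as it gives, so that its play shows. Leave the other things on the bench where they are.

Things in the scene. Friction and masses are not known exactly. Their poses are not given: they have to be found in the camera images.
- flap (a joint): Hinge angle of the case's white flap, rad: 0 closed, 2.1 fully open (leaning back; its spring keeps it there). It presses in against about 3 N at the brass dot to a firm stop at -0.031; the latch lets go at about -0.02, then the spring throws the flap up unless the fingers hold it back (3 N at the dot, less as it rises). It stays unlatched after that.
- flap_press (a point): Brass dot on the flap's top face, where to press: mid-width, 17 mm from the free front edge, 118 mm from the hinge. Moves with the flap; when closed it is 90 mm above the bench.
- flap_hinge (a point): Middle of the flap's hinge line, on the case's +x top edge, 82 mm above the bench; the line runs along the case's y. The flap is 135 x 250 mm, 8 mm thick; its underside passes through this line.
- case: Wooden case, fixed, 250 mm along y, 78 mm high. Origin at bench level under the middle of its well; +x is the hinge side (away from the robot). Well 100 (x) x 240 (y) mm, floor 6 mm up, a 12 x 9 mm sill at each y end; walls 5 mm, front rail (-x) 30 mm. Holds three units, 70 mm apart. The open flap stands 195 mm high behind the well: keep the gripper's long side along the case's y there.
- reject_tray: Red plastic reject tray, fixed, 110 (x) x 250 (y) x 35 mm high, walls and floor 5 mm, a sill 12 mm wide, 9 mm high inside each y end; origin at the centre of its underside. Holds three units along y, 70 mm apart. Tray and case may change sides.
- unit_a: Bearing unit, 0.4 kg, may be absent, all look alike: flange 50 x 50 x 8 mm, blue housing 40 mm across up to 22 mm, steel spindle 12 x 12 mm up to 66 mm, by which it is lifted. Origin at the underside's centre, z up. The spindle rocks only along the unit's x; a yellow dot on the housing top marks +x. A sideways push over about 2 N at 45 mm height tips the unit; a worn spindle yields to under 0.6 N.
- spindle_a (a joint): Rocking angle of unit_a's spindle about a pivot 12 mm above the underside, rad: 0 upright, positive leans to the yellow dot (+x). Light friction keeps it where it is left. A firm spindle moves 0.03 either way (1 mm at 45 mm height), a worn one 0.18 either way (6 mm).
- unit_b: Bearing unit, 0.4 kg, may be absent, all look alike: flange 50 x 50 x 8 mm, blue housing 40 mm across up to 22 mm, steel spindle 12 x 12 mm up to 66 mm, by which it is lifted. Origin at the underside's centre, z up. The spindle rocks only along the unit's x; a yellow dot on the housing top marks +x. A sideways push over about 2 N at 45 mm height tips the unit; a worn spindle yields to under 0.6 N.
- spindle_b (a joint): Rocking angle of unit_b's spindle about a pivot 12 mm above the underside, rad: 0 upright, positive leans to the yellow dot (+x). Light friction keeps it where it is left. A firm spindle moves 0.03 either way (1 mm at 45 mm height), a worn one 0.18 either way (6 mm).
- unit_c: Bearing unit, 0.4 kg, may be absent, all look alike: flange 50 x 50 x 8 mm, blue housing 40 mm across up to 22 mm, steel spindle 12 x 12 mm up to 66 mm, by which it is lifted. Origin at the underside's centre, z up. The spindle rocks only along the unit's x; a yellow dot on the housing top marks +x. A sideways push over about 2 N at 45 mm height tips the unit; a worn spindle yields to under 0.6 N.
- spindle_c (a joint): Rocking angle of unit_c's spindle about a pivot 12 mm above the underside, rad: 0 upright, positive leans to the yellow dot (+x). Light friction keeps it where it is left. A firm spindle moves 0.03 either way (1 mm at 45 mm height), a worn one 0.18 either way (6 mm).
- unit_d: Bearing unit, 0.4 kg, may be absent, all look alike: flange 50 x 50 x 8 mm, blue housing 40 mm across up to 22 mm, steel spindle 12 x 12 mm up to 66 mm, by which it is lifted. Origin at the underside's centre, z up. The spindle rocks only along the unit's x; a yellow dot on the housing top marks +x. A sideways push over about 2 N at 45 mm height tips the unit; a worn spindle yields to under 0.6 N.
- spindle_d (a joint): Rocking angle of unit_d's spindle about a pivot 12 mm above the underside, rad: 0 upright, positive leans to the yellow dot (+x). Light friction keeps it where it is left. A firm spindle moves 0.03 either way (1 mm at 45 mm height), a worn one 0.18 either way (6 mm).
- unit_e: Bearing unit, 0.4 kg, may be absent, all look alike: flange 50 x 50 x 8 mm, blue housing 40 mm across up to 22 mm, steel spindle 12 x 12 mm up to 66 mm, by which it is lifted. Origin at the underside's centre, z up. The spindle rocks only along the unit's x; a yellow dot on the housing top marks +x. A sideways push over about 2 N at 45 mm height tips the unit; a worn spindle yields to under 0.6 N.
- spindle_e (a joint): Rocking angle of unit_e's spindle about a pivot 12 mm above the underside, rad: 0 upright, positive leans to the yellow dot (+x). Light friction keeps it where it is left. A firm spindle moves 0.03 either way (1 mm at 45 mm height), a worn one 0.18 either way (6 mm).
- jar: Small glass jar with white cap, 56 mm across, 60 mm high; a bystander to be left alone. Origin at its underside middle.
- ring_cone: Steel ring-sizing cone, foot 48 mm, 85 mm high; a bystander to be left alone. Origin at its underside middle.
- charcoal: Dark block 70 x 45 x 25 mm; a bystander to be left alone. Origin at its underside middle.
- hammer: Small hammer, 200 mm long, lying; a bystander to be left alone. Origin at its underside.
- dish: White bowl, 70 mm across, 22 mm high; a bystander to be left alone. Origin at its underside middle.
- lid_tin: Clear round tin, 48 mm across, 20 mm high; a bystander to be left alone. Origin at its underside middle.
Mind the look-alikes: they are no part of the job. Leave any green, purple or turquoise look-alike of the unit_a alone.

How it is judged:
By the outcome, as a careful person would: the job done as asked, in the order asked, and still so for the second after the job is handed in, with the robot touching nothing.
Of unit_a, unit_b, unit_c, unit_d, unit_e only 3 to 4 are there at a start; the rules pass over those that are not, and their reading is None.
At some moment in a run one of unit_a, unit_b, unit_c, unit_d, unit_e may be knocked a few centimetres aside while the robot is not near it.
Once in a run the grip may slacken for a moment while it holds something.
It also fails if it takes over 210 s, if anything falls off the work surface, if the arm or the gripper's body presses on something with over 40 N, if the wrist force passes 120 N, or if a joint passes its speed limit or range.

### The arm

A 7-joint arm with a two-finger parallel gripper is mounted at the origin on the work surface. World frame = base frame: x ahead of the robot, y to its left, z up, the work surface at z = 0. Lengths are in m, angles in rad, forces in N, time in s.
With the tool pointing down it reaches from about 0.425 to 0.925 m from the base axis. Payload 6.8 kg.
Tool frame: the origin (TCP) lies at the centre of the arm's flange, where the gripper is bolted on; the fingertips stand 182 mm ahead of it and the grasp point (between the pads) lies 163 mm ahead of it (bot.tips_ahead is the distance from the TCP to the fingertips, in m); z points along the fingers, y is the line along which they close (so a half turn about z gives the same grasp; the last joint's range is limited). The gripper opens to 88 mm and grips with 3 to 60 N. Pads are 20 mm wide; open, the fingers measure 115 mm over their backs; the gripper's body (75 mm by 178 mm) begins 61 mm behind the grasp point.
Start: joints at [-1.285, 0.477, 0.022, 1.555, -0.011, 1.109, -0.083], TCP at [0.259, 0.623, 0.405] pointing down, gripper open.
Joint ranges: [-2.96, 2.96], [-0.34, 2.1], [-1.41, 1.46], [0.24, 2.44], [-1.37, 4.51], [0.17, 1.92], [-2.96, 2.96]. Speed limits (rad/s): [2.39, 2.39, 3.14, 3.14, 3.14, 3.14, 3.14].

### API

Orientations are given as a rotation vector (axis times angle).
In Python, from bench import bot gives the robot as it stands. The module is installed in compiled form; this text tells all that it offers.
- The arm moves only by the tool step_arm, never from a script. Its argument "commands" is a list that holds one entry, the list of rows, each a list of 5 numbers: the finger opening in cm, from 0 to 8.78, then the shift along the tool's x, y, z in cm, then the turn about the tool's z in rad. In form: [[[gripper, dx, dy, dz, turn], ...]]. A call has 1 to 12 rows; each row is the pose to reach, as a shift and turn from the pose commanded when the call began, along the tool's axes at that moment; what a row does not reach only later rows make up. A row lasts 1/12 s, in which the tool goes at most 41.7 mm and 7.16 degrees, less where a joint would pass 70% of its speed; a pose out of reach is approached as far as the arm can. A call with a gripper value outside its range is refused whole. The fingers move at their own pace and stop on an object; "squeeze" is the grip in N (left out, the last holds). Time passes only in rows, so rows that repeat a pose let the fingers close. It gives the time, the measured TCP pose, the force, the opening and the grip force at its end, in the units of the state.
- bot.state(): the state, without advancing time (a new reading comes with each control period).
- bot.capture(name): name is "scene" or "top" or "wrist"; returns (picture, depth): 480x640x3 uint8, red, green, blue; 480x640 float32, m along the optical axis (not along the pixel's ray), 0 where there is no reading.
- bot.calibration(name): a dict with "vertical_fov" (degrees; the focal length in pixels is half the picture's height over the tangent of half this angle, whatever the lens; pixels are square), "cx", "cy" (the principal point, pixels), "k1" (the pictures are not rectified: a ray, as slopes to the right and down, at radius r is drawn at 1 + k1 r^2 times it, then the intrinsics apply), "cam_to_world" (4x4, takes a point from camera to world coordinates); the wrist camera has in their place "T_tool_cam" (4x4, takes a point from camera to tool coordinates, whose origin is the TCP and whose axes are the flange's). Camera axes: x right, y up, looking along -z (the intrinsics and any distortion apply to the point x, -y, -z); pixel columns grow to the right and rows downward; lengths in m; the calibration is good to about 2 mm. A picture is of the moment at which its call begins: read the wrist's pose just before it. calibration takes no time and is no camera call.
- bot.hand_in(): hands the job in; it is judged then, once.
Trained networks look in the newest picture that a camera, given by its name, has taken for a name from the list of things; names that differ only in an ending like _2 or _b are one class to them, and where a whole thing is asked for, a point or a joint stands for the part that bears it (a point fixed in the world has none). Each returns a list of dicts, best first, with "score" (0 to 1); they miss things now and then, are a little off and sometimes report something else, mostly with a low value. They report only what shows in the picture. A call takes as long as a camera call. They do not tell look-alikes from the thing itself.
- bot.spot_in(camera, label): "bbox" ([centre column, centre row, width, height] in pixels, round what is visible of it).
- bot.mark_of(camera, label): "location" ([column, row] in pixels: a listed point, or the origin of a listed thing).
The state is a dict: "clock": time; "joints": joint angles; "qvel": joint speeds; "tau": joint torques, N m; "tcp_pos": TCP position; "eef_rot": TCP orientation; "force": force on the tool from outside, world axes, zero at the start; "moment": the same for the moment, N m; "grip_width": opening from 0.0 (shut) to 1.0 (fully open); "grasp_force": force on a finger pad.
Only numpy, scipy, OpenCV 4.12 (cv2) and the standard library are available. Lean on these libraries where they do the work, as an engineer would, in place of code of your own. Each camera call takes 0.05 s, during which the arm holds its last target. There are 200 camera calls.

## Working session

There is one attempt and no reset: what is moved stays moved. The work goes in short steps, Python scripts to look and compute and a tool call to move; the robot and the scene stay as the last step left them, time stands still between calls to the robot, and variables do not carry over. Pictures are saved under pics/ and viewed, at most 14 in all, crops included, and the job is handed in when it is done.

Besides the shell and the picture viewer there is one more tool, called in YAML: its name, and indented under it one key for each argument. step_arm: Moves the arm, as the interface text tells. Its arguments: {"type":"object","properties":{"commands":{"type":"array","items":{"type":"array","items":{"type":"array","items":{"type":"number"}}}},"squeeze":{"type":"number"}},"required":["commands"]}

```bash
mkdir -p pics
cat > h.py <<'E'
import numpy as np, cv2
from bench import bot
from scipy.spatial.transform import Rotation as R
def K(c):
    k=bot.calibration(c); f=240/np.tan(np.radians(k["vertical_fov"])/2); return k,f
def T_tool():
    s=bot.state(); T=np.eye(4); T[:3,:3]=R.from_rotvec(s["eef_rot"]).as_matrix(); T[:3,3]=s["tcp_pos"]; return T
def snap(c,name=None):
    T=T_tool(); p,d=bot.capture(c); k,f=K(c)
    M=T@np.array(k["T_tool_cam"]) if c=="wrist" else np.array(k["cam_to_world"])
    if name: cv2.imwrite("pics/"+name,p[:,:,::-1])
    np.savez("last_"+c+".npz",p=p,d=d,M=M); return p,d,M
def ray(c,uv,M):
    k,f=K(c); A=np.array([[f,0,k["cx"]],[0,f,k["cy"]],[0,0,1.]])
    q=cv2.undistortPoints(np.array(uv,float).reshape(-1,1,2),A,np.array([k["k1"],0,0,0,0.])).reshape(-1,2)
    v=np.c_[q[:,0],-q[:,1],-np.ones(len(q))]; return v@M[:3,:3].T
def atz(c,uv,z,M):
    v=ray(c,uv,M); o=M[:3,3]; return o+v*((z-o[2])/v[:,2])[:,None]
def cloud(c,d,M):
    g=np.stack(np.meshgrid(np.arange(640),np.arange(480)),-1).reshape(-1,2)
    return (M[:3,3]+ray(c,g,M)*d.reshape(-1,1)).reshape(480,640,3)
E
python3 - <<'E'
from h import *
for c in("scene","top"):
    p,d,M=snap(c,c+"0.png"); print(c,M[:3,3].round(3),K(c)[1])
    if c=="top":
        for l in("flap_press","flap_hinge","case","reject_tray","unit_a","jar","ring_cone","hammer","dish","lid_tin","charcoal"):
            r=bot.mark_of(c,l)
            print(l,[(round(x["score"],2),np.round(x["location"]).tolist(),atz(c,x["location"],{"flap_press":.09,"flap_hinge":.082}.get(l,0),M)[0].round(3).tolist()) for x in r][:7])
print(bot.state())
print(bot.calibration("wrist"))
E
```

```text
scene [1.095 0.411 0.669] 481.43641026271365
top [ 0.383 -0.01   1.195] 521.0886612689228
flap_press [(0.71, [460.0, 271.0], [0.51, -0.312, 0.09])]
flap_hinge [(0.95, [461.0, 220.0], [0.622, -0.322, 0.082])]
case [(0.64, [446.0, 248.0], [0.574, -0.306, 0.0]), (0.31, [295.0, 268.0], [0.529, 0.044, 0.0])]
reject_tray [(0.64, [182.0, 272.0], [0.519, 0.307, 0.0])]
unit_a [(0.97, [332.0, 224.0], [0.631, -0.042, 0.0]), (0.93, [256.0, 346.0], [0.352, 0.132, 0.0]), (0.76, [297.0, 301.0], [0.452, 0.041, 0.0]), (0.68, [195.0, 218.0], [0.649, 0.282, 0.0]), (0.55, [306.0, 347.0], [0.349, 0.019, 0.0])]
jar [(0.79, [297.0, 182.0], [0.734, 0.04, 0.0])]
ring_cone [(0.56, [339.0, 174.0], [0.753, -0.059, 0.0])]
hammer [(0.84, [425.0, 344.0], [0.355, -0.249, 0.0])]
dish [(0.6, [388.0, 180.0], [0.738, -0.175, 0.0])]
lid_tin [(0.65, [238.0, 178.0], [0.746, 0.181, 0.0])]
charcoal [(0.85, [202.0, 342.0], [0.36, 0.256, 0.0])]
{'clock': 0.65, 'joints': array([-1.28510174,  0.47695219,  0.02238042,  1.5553637 , -0.01150164,
        1.10930601, -0.08305786]), 'qvel': array([ 0.00148883,  0.00113985,  0.0001699
[... 273 characters left out ...]
array([-6.14520601e-01, -3.08088972e+00, -1.59235345e-04]), 'force': array([-0.83570156,  0.22022453, -0.05884688]), 'moment': array([-0.01268595,  0.04994336, -0.04707838]), 'grasp_force': 0.0, 'grip_width': 0.9983145767924986}
{'vertical_fov': 63.038045028033885, 'cx': 321.7169201592038, 'cy': 240.30851083666641, 'k1': -0.08605889438564068, 'T_tool_cam': array([[ 2.02808948e-04,  9.66337146e-01,  2.57278992e-01,
         6.93690887e-02],
       [ 9.99999823e-01, -3.39828264e-04,  4.88107337e-04,
         5.33710172e-04],
       [ 5.59106924e-04,  2.57278847e-01, -9.66337044e-01,
         1.93657835e-02],
       [ 0.00000000e+00,  0.00000000e+00,  0.00000000e+00,
         1.00000000e+00]])}
```

View pics/top0.png

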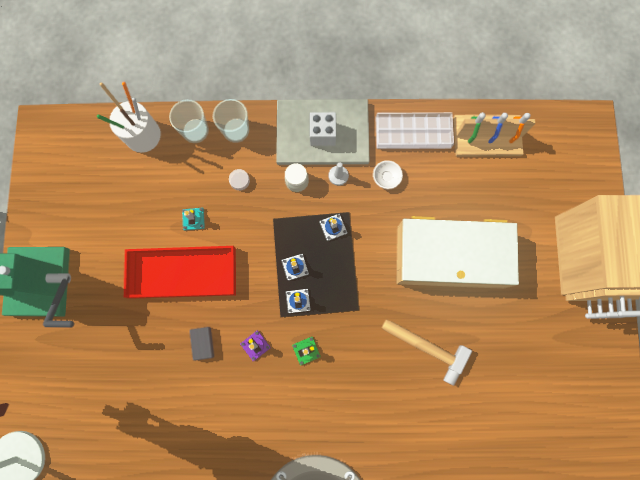

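View pics/scene0.png

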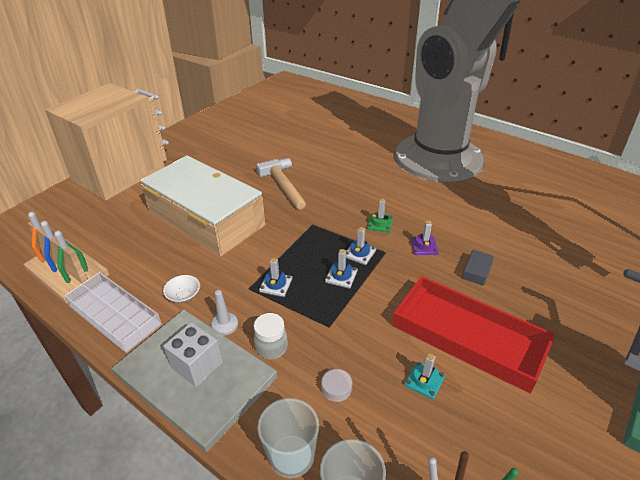

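The top view shows three blue units on the black mat at about (333,227), (294,266) and (298,300). The flap, with its brass dot at (461,274), is on the right and the red tray on the left. The green, purple and turquoise look-alikes are off the mat. Next I fit the case and tray.

```bash
cat >> h.py <<'E'
def rectfit(P,m):
    r=cv2.minAreaRect((P[m][:,:2]*1000).astype(np.float32)); return np.round(r[0],1),np.round(r[1],1),round(r[2],2)
def go(p,yaw=None,tips=True):
    """shift (cm) and turn to bring the fingertips (or TCP) to p with tool x at world angle yaw"""
    T=T_tool(); c=T[:3,3]+(T[:3,2]*bot.tips_ahead if tips else 0)
    d=T[:3,:3].T@(np.array(p)-c)*100; a=np.arctan2(T[1,0],T[0,0])
    t=0 if yaw is None else -(((yaw-a)+np.pi)%(2*np.pi)-np.pi)
    return d.round(2).tolist(),round(t,4)
E
python3 - <<'E'
from h import *
z=np.load("last_top.npz"); p,d,M=z["p"].astype(int),z["d"],z["M"]
P=cloud("top",d,M); r,g,b=p[...,0],p[...,1],p[...,2]
u,v=np.meshgrid(np.arange(640),np.arange(480))
m=(abs(P[...,2]-.09)<.012)&(u>385)&(u<530)&(v>205)&(v<300)
print("flap",m.sum(),rectfit(P,m),np.median(P[m][:,2]))
mm=m&(r>150)&(b<90)&(g>120)
print("dot",mm.sum(),atz("top",[[u[mm].mean(),v[mm].mean()]],.09,M),u[mm].mean(),v[mm].mean())
t=(r>150)&(g<70)&(b<70)&(u>110)&(u<250)&(v>230)&(v<310)
print("tray",rectfit(P,t&(P[...,2]>.028)&(P[...,2]<.045)),rectfit(P,t&(P[...,2]<.015)))
for q in bot.spot_in("top","unit_a"): print(q)
print(P[100:460:40,320,2].round(3))
print(bot.tips_ahead,T_tool().round(3).tolist())
E
```

```text
flap 7281 (array([ 556.8, -316.7]), array([252. , 144.9]), 87.48) 0.08856712595209504
dot 128 [[ 0.60922635 -0.31435911  0.09      ]] 458.78125 225.25
tray (array([518.4, 307.6]), array([110.6, 250.6]), 1.8) (array([520.7, 305.4]), array([100.4, 246.3]), 2.25)
{'bbox': [193.7, 217.9, 23.5, 23.3], 'score': 0.98}
{'bbox': [333.6, 226.8, 26.0, 26.1], 'score': 0.92}
{'bbox': [256.3, 346.1, 29.8, 28.6], 'score': 0.89}
{'bbox': [306.1, 353.1, 24.3, 27.8], 'score': 0.63}
{'bbox': [295.5, 267.8, 28.6, 27.8], 'score': 0.58}
{'bbox': [300.5, 300.6, 29.4, 24.3], 'score': 0.56}
[ 0.018  0.054 -0.001  0.005  0.008  0.001 -0.001  0.002  0.   ]
0.182 [[-0.923, 0.384, 0.0, 0.259], [0.384, 0.923, 0.0, 0.623], [0.0, 0.0, -1.0, 0.405], [0.0, 0.0, 0.0, 1.0]]
```

```bash
python3 -c "
from h import *
y=np.radians(177.5)
print(go([.52,.02,.27],y),go([.5025,-.316,.13],y))"
```

```text
([-47.25, -45.7, -4.73], np.float64(-0.3502)) ([-58.53, -77.4, 9.27], np.float64(-0.3502))
```

step_arm:
  commands:
    - [[0,-4,-4,-3,-0.1],[0,-8,-8,-4.7,-0.2],[0,-11,-11,-4.7,-0.3],[0,-14,-14,-4.7,-0.35],[0,-17,-17,-4.7,-0.35],[0,-20,-20,-4.7,-0.35],[0,-22.5,-22.5,-4.7,-0.35],[0,-25,-25,-4.7,-0.35],[0,-28,-27,-4.7,-0.35],[0,-31,-30,-4.7,-0.35],[0,-34,-33,-4.7,-0.35],[0,-36,-35,-4.7,-0.35]]

```text
clock: 1.7
tcp_pos: [0.4535, 0.1695, 0.4521]
eef_rot: [0.069, 3.14, 0.001]
force: [0.9, 0.6, 0.1]
grip_width: 0.126
grasp_force: 0.0
```

```bash
python3 -c "
from h import *
y=np.radians(177.5)
print(go([.52,.02,.27],y),T_tool()[:3,3],bot.state()['joints'].round(2))"
```

```text
([-7.28, -14.66, 0.0], np.float64(-0.0001)) [0.45349324 0.1695137  0.45208806] [-0.67  0.11  0.2   1.95 -0.02  1.08  1.07]
```

step_arm:
  commands:
    - [[0,-2,-3.5,0,0],[0,-4,-7.5,0,0],[0,-6,-11,0,0],[0,-7.3,-14.7,0,0],[0,-7.3,-14.7,0,0],[0,-7.3,-14.7,0,0],[0,-7.3,-14.7,0,0]]

```text
clock: 2.28
tcp_pos: [0.5194, 0.0221, 0.4516]
eef_rot: [-0.069, -3.141, -0.001]
force: [0.8, -0.2, -0.2]
grip_width: 0.006
grasp_force: 0.0
```

Run:
```python
from h import *
p,d,M=snap("wrist","w1.png"); print(T_tool()[:3,3])
for q in bot.mark_of("wrist","unit_a"): print(q, atz("wrist",q["location"],0,M).round(3))
print(go([.5025,-.316,.13],np.radians(177.5)))
```

```text
[0.51933011 0.02295957 0.45159529]
{'location': [271.7, 294.1], 'score': 0.83} [[ 0.629 -0.042  0.   ]]
{'location': [541.0, 298.8], 'score': 0.74} [[0.651 0.286 0.   ]]
{'location': [341.1, 212.1], 'score': 0.72} [[0.533 0.044 0.   ]]
{'location': [334.7, 140.3], 'score': 0.7} [[0.454 0.039 0.   ]]
{'location': [423.9, 38.8], 'score': 0.63} [[0.354 0.135 0.   ]]
{'location': [310.3, 31.1], 'score': 0.55} [[0.343 0.018 0.   ]]
([0.28, -33.99, 13.94], np.float64(0.0027))
```

View pics/w1.png

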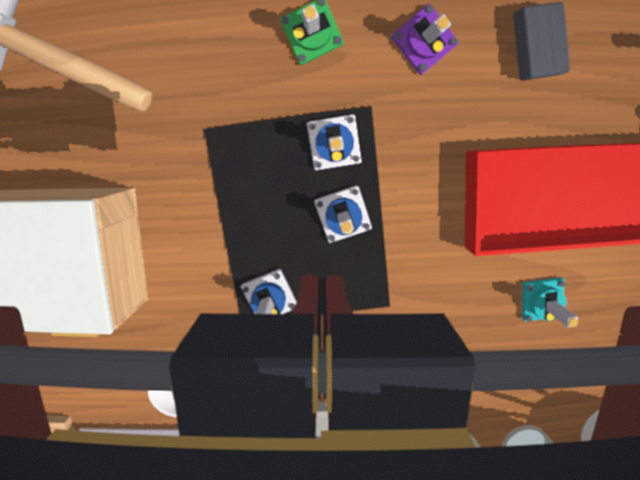

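The wrist view shows the three blue units at pixels (335,143), (343,214) and (267,296), with yellow dots all towards the bottom (world +x). Flap first.

step_arm:
  commands:
    - [[0,0,-4,0,0],[0,0,-8,0,0],[0,0,-12,0,0],[0,0.1,-16,0,0],[0,0.2,-20,0,0],[0,0.3,-24,1,0],[0,0.3,-28,3,0],[0,0.3,-31,6,0],[0,0.3,-34,9,0],[0,0.3,-34,12,0],[0,0.3,-34,13,0],[0,0.3,-34,13,0]]

```text
clock: 3.38
tcp_pos: [0.5016, -0.3158, 0.3188]
eef_rot: [-0.065, -3.135, -0.005]
force: [0.3, 0.9, -0.1]
grip_width: 0.006
grasp_force: 0.0
```

Run:
```python
from h import *
p,d,M=snap("wrist","w2.png")
for l,z in(("flap_press",.09),("flap_hinge",.082)):
  for q in bot.mark_of("wrist",l): print(l,q, atz("wrist",q["location"],z,M).round(4))
print(T_tool().round(4),bot.state()['force'],go([.5025,-.316,.1],np.radians(177.5)))
```

```text
flap_press {'location': [324.5, 271.2], 'score': 0.79} [[ 0.5051 -0.3134  0.09  ]]
flap_hinge {'location': [327.0, 432.5], 'score': 0.71} [[ 0.6233 -0.3163  0.082 ]]
[[-9.992e-01  4.080e-02  2.400e-03  5.031e-01]
 [ 4.080e-02  9.992e-01 -1.000e-04 -3.166e-01]
 [-2.400e-03  0.000e+00 -1.000e+00  3.233e-01]
 [ 0.000e+00  0.000e+00  0.000e+00  1.000e+00]] [-0.61291789 -0.66894655  0.51848873] ([0.12, 0.06, 4.13], np.float64(0.0028))
```

View pics/w2.png

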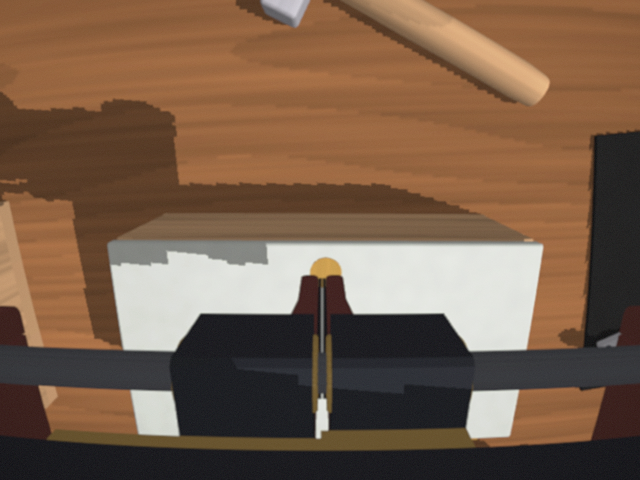

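step_arm:
  commands:
    - [[0,0,0.2,2.5,0],[0,0,0.2,4,0],[0,0,0.2,4.6,0],[0,0,0.2,4.9,0],[0,0,0.2,5.0,0],[0,0,0.2,5.1,0],[0,0,0.2,5.2,0],[0,0,0.2,5.2,0],[0,0,0.2,5.2,0]]

```text
clock: 4.28
tcp_pos: [0.5023, -0.3159, 0.2704]
eef_rot: [0.068, 3.139, -0.0]
force: [0.3, 2.2, 2.6]
grip_width: 0.005
grasp_force: 1.5
```

step_arm:
  commands:
    - [[0,0,0,0.1,0],[0,0,0,0.15,0],[0,0,0,0.2,0],[0,0,0,0.2,0],[0,0,0,0.2,0],[0,0,0,0.2,0]]

```text
clock: 4.78
tcp_pos: [0.5023, -0.316, 0.2686]
eef_rot: [0.069, 3.139, 0.0]
force: [-0.5, 3.1, 10.4]
grip_width: 0.003
grasp_force: 5.4
```

Run:
```python
from h import *
s=bot.state(); print(s['force'],s['moment'],go([.5025,-.316,.086])); T=T_tool(); print(T[:3,3]+.182*T[:3,2])
```

```text
[-0.50035941  3.11211905 10.40322441] [ 0.87015417  0.08995717 -0.02454813] ([0.01, -0.0, 0.06], 0)
[ 0.50259004 -0.31597757  0.08663429]
```

The stop force (10 N) shows the latch has been pressed through. Now I compute the arc for letting the flap up.

```bash
cat > arc.py <<'E'
import numpy as np
H=np.array([.621,.082])
def tip(th):
    if th<np.pi/2:
        r=.128-.023*min(th/.6,1); c=np.array([-r*np.cos(th)+.008*np.sin(th), r*np.sin(th)+.008*np.cos(th)])
    else:
        c=np.array([-.135*np.cos(th)+.008*np.sin(th), .105-.02*(th-np.pi/2)/.53])
    return H+c+[.010,0]
th=np.r_[np.linspace(0,2.1,72),2.12]
P=np.array([tip(t) for t in th])
if __name__=="__main__":
    print(P[0])
    for k in range(6):
        i=12*k; print([[float(x) for x in np.round([-(P[j,0]-P[i,0])*100,-(P[j,1]-P[i,1])*100],2)] for j in range(i+1,min(i+13,73))],P[min(i+12,72)].round(4))
E
python3 arc.py
```

```text
[0.503 0.09 ]
[[-0.14, -0.37], [-0.3, -0.74], [-0.46, -1.1], [-0.63, -1.45], [-0.82, -1.79], [-1.01, -2.13], [-1.21, -2.45], [-1.43, -2.77], [-1.65, -3.07], [-1.87, -3.37], [-2.11, -3.65], [-2.35, -3.93]] [0.5265 0.1293]
[[-0.25, -0.26], [-0.51, -0.52], [-0.77, -0.76], [-1.03, -0.99], [-1.31, -1.21], [-1.58, -1.42], [-1.87, -1.62], [-2.15, -1.81], [-2.38, -2.04], [-2.58, -2.27], [-2.79, -2.5], [-3.01, -2.72]] [0.5566 0.1565]
[[-0.22, -0.22], [-0.45, -0.43], [-0.69, -0.63], [-0.93, -0.83], [-1.18, -1.02], [-1.43, -1.2], [-1.69, -1.37], [-1.95, -1.54], [-2.22, -1.7], [-2.49, -1.85], [-2.77, -1.99], [-3.05, -2.12]] [0.5871 0.1777]
[[-0.28, -0.13], [-0.57, -0.24], [-0.87, -0.35], [-1.16, -0.45], [-1.46, -0.54], [-1.76, -0.62], [-2.06, -0.7], [-2.37, -0.76], [-2.67, -0.82], [-2.98, -0.86], [-3.29, -0.9], [-3.6, -0.93]] [0.6231 0.187 ]
[[-0.31, -0.02], [-0.62, -0.03], [-0.93, -0.03], [-1.24, -0.02], [-1.56, -0.0], [-1.95, 0.1], [-2.34, 0.21], [-2.74, 0.32], [-3.13, 0.44], [-3.53, 0.55], [-3.92, 0.66], [-4.31, 0.77]] [0.6662 0.1793]
[[-0.38, 0.11], [-0.77, 0.22], [-1.14, 0.33], [-1.52, 0.45], [-1.89, 0.56], [-2.25, 0.67], [-2.61, 0.78], [-2.96, 0.89], [-3.31, 1.0], [-3.65, 1.12], [-3.99, 1.23], [-4.21, 1.3]] [0.7083 0.1663]
```

step_arm:
  commands:
    - [[0,-0.14,0,-0.37,0],[0,-0.3,0,-0.75,0],[0,-0.46,0,-1.15,0],[0,-0.63,0,-1.5,0],[0,-0.82,0,-1.85,0],[0,-1.0,0,-2.25,0],[0,-1.2,0,-2.6,0],[0,-1.43,0,-2.95,0],[0,-1.65,0,-3.25,0],[0,-1.87,0,-3.6,0],[0,-2.1,0,-3.9,0],[0,-2.35,0,-4.2,0]]

```text
clock: 5.78
tcp_pos: [0.5256, -0.317, 0.31]
eef_rot: [0.069, 3.141, 0.0]
force: [-1.1, -0.2, 2.5]
grip_width: 0.006
grasp_force: 1.1
```

Run:
```python
from h import *
p,d,M=snap("scene","s1.png"); s=bot.state(); print(s['force'],s['tcp_pos']-[0,0,.182]); cv2.imwrite("pics/s1c.png",p[100:300,80:380,::-1].repeat(2,0).repeat(2,1))
```

```text
[-0.32258576  0.56982952  4.06801694] [ 0.52627744 -0.31702201  0.12857418]
```

View pics/s1c.png

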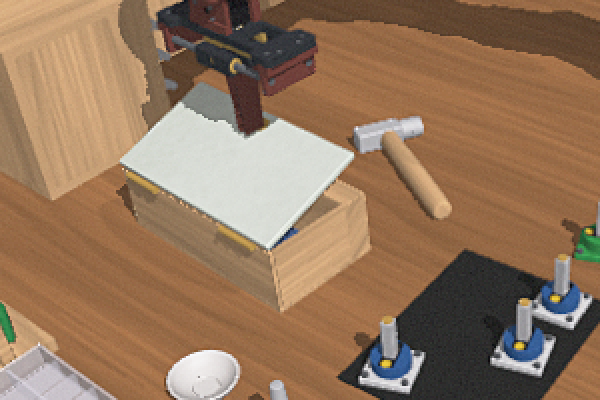

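The flap (crop about (240,165)) rests against the fingers at about 20° and is following them, so I continue.

step_arm:
  commands:
    - [[0,-0.25,0,-0.26,0],[0,-0.5,0,-0.52,0],[0,-0.77,0,-0.76,0],[0,-1.03,0,-1.0,0],[0,-1.3,0,-1.2,0],[0,-1.58,0,-1.42,0],[0,-1.87,0,-1.62,0],[0,-2.15,0,-1.8,0],[0,-2.38,0,-2.04,0],[0,-2.58,0,-2.27,0],[0,-2.8,0,-2.5,0],[0,-3.0,0,-2.72,0]]

```text
clock: 6.83
tcp_pos: [0.5555, -0.3183, 0.3371]
eef_rot: [0.069, 3.141, 0.0]
force: [-0.3, 0.5, 2.2]
grip_width: 0.001
grasp_force: 1.0
```

step_arm:
  commands:
    - [[0,-0.22,0,-0.22,0],[0,-0.45,0,-0.43,0],[0,-0.69,0,-0.63,0],[0,-0.93,0,-0.83,0],[0,-1.18,0,-1.02,0],[0,-1.43,0,-1.2,0],[0,-1.69,0,-1.37,0],[0,-1.95,0,-1.54,0],[0,-2.22,0,-1.7,0],[0,-2.49,0,-1.85,0],[0,-2.77,0,-2.0,0],[0,-3.05,0,-2.12,0]]

```text
clock: 7.83
tcp_pos: [0.5861, -0.3197, 0.3582]
eef_rot: [0.069, 3.141, -0.0]
force: [-0.6, -0.0, 1.7]
grip_width: 0.004
grasp_force: 0.7
```

step_arm:
  commands:
    - [[0,-0.28,0,-0.13,0],[0,-0.57,0,-0.24,0],[0,-0.87,0,-0.35,0],[0,-1.16,0,-0.45,0],[0,-1.46,0,-0.54,0],[0,-1.76,0,-0.62,0],[0,-2.06,0,-0.7,0],[0,-2.37,0,-0.76,0],[0,-2.67,0,-0.82,0],[0,-2.98,0,-0.86,0],[0,-3.29,0,-0.9,0],[0,-3.6,0,-0.93,0]]

```text
clock: 8.83
tcp_pos: [0.622, -0.3212, 0.3673]
eef_rot: [-0.069, -3.141, -0.0]
force: [1.6, -0.6, 1.4]
grip_width: 0.007
grasp_force: 0.5
```

Run:
```python
from h import *
p,d,M=snap("scene","s2.png"); s=bot.state(); print(s['force'],s['tcp_pos']-[0,0,.182],go([.6231,-.317,.187],np.radians(177.5))); cv2.imwrite("pics/s2c.png",p[100:300,80:380,::-1].repeat(2,0).repeat(2,1))
```

```text
[ 1.55495368 -0.62601833  1.99316669] [ 0.62255002 -0.32112881  0.18533408] ([-0.03, 0.42, -0.17], np.float64(0.0003))
```

View pics/s2c.png

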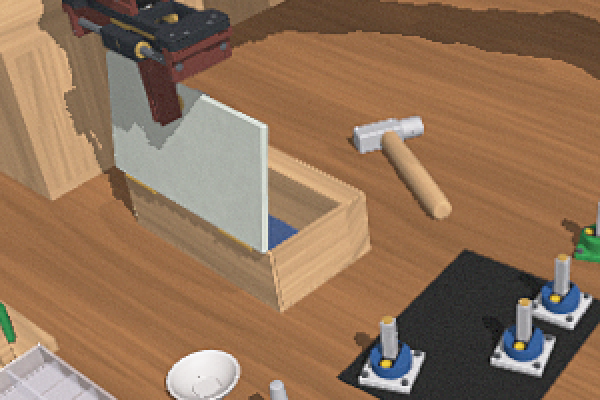

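The flap now stands at roughly 80°, with the fingers behind it at crop (165,95).

step_arm:
  commands:
    - [[0,-0.31,0,0.05,0],[0,-0.62,0,0.1,0],[0,-0.93,0,0.15,0],[0,-1.24,0,0.2,0],[0,-1.56,0,0.25,0],[0,-1.95,0,0.3,0],[0,-2.34,0,0.35,0],[0,-2.74,0,0.4,0],[0,-3.13,0,0.5,0],[0,-3.53,0,0.6,0],[0,-3.92,0,0.7,0],[0,-4.3,0,0.8,0]]

```text
clock: 9.88
tcp_pos: [0.665, -0.3231, 0.3592]
eef_rot: [-0.069, -3.141, -0.0]
force: [0.8, -0.2, 0.9]
grip_width: 0.007
grasp_force: 0.3
```

step_arm:
  commands:
    - [[0,-0.38,0,0.1,0],[0,-0.77,0,0.2,0],[0,-1.14,0,0.3,0],[0,-1.52,0,0.4,0],[0,-1.9,0,0.5,0],[0,-2.25,0,0.6,0],[0,-2.6,0,0.7,0],[0,-2.95,0,0.8,0],[0,-3.3,0,0.9,0],[0,-3.65,0,1.0,0],[0,-4.0,0,1.1,0],[0,-4.3,0,1.2,0]]

```text
clock: 10.88
tcp_pos: [0.708, -0.325, 0.3472]
eef_rot: [0.069, 3.141, -0.0]
force: [0.7, 0.2, -0.5]
grip_width: 0.005
grasp_force: 0.1
```

step_arm:
  commands:
    - [[0,-0.3,0,0,0],[0,-0.6,0,0,0],[0,-0.9,0,0,0],[0,-1.2,0,0,0],[0,-1.6,0,0,0],[0,-2,0,0,0],[0,-2.4,0,0,0],[0,-2.4,0,0,0]]

```text
clock: 11.55
tcp_pos: [0.7324, -0.3257, 0.3472]
eef_rot: [0.068, 3.14, 0.0]
force: [-0.7, -0.5, -0.1]
grip_width: 0.005
grasp_force: 0.0
```

Run:
```python
from h import *
p,d,M=snap("scene","s3.png"); s=bot.state(); print(s['force'],s['tcp_pos']-[0,0,.182],s['joints']); cv2.imwrite("pics/s3c.png",p[50:350,80:380,::-1].repeat(2,0).repeat(2,1))
```

```text
[ 0.03094741 -0.04162655  0.58361544] [ 0.73200231 -0.32588069  0.16513831] [ 0.095853    0.7769734   0.44850458  1.26235398 -0.33582331  1.17508472
  2.08759269]
```

View pics/s3c.png

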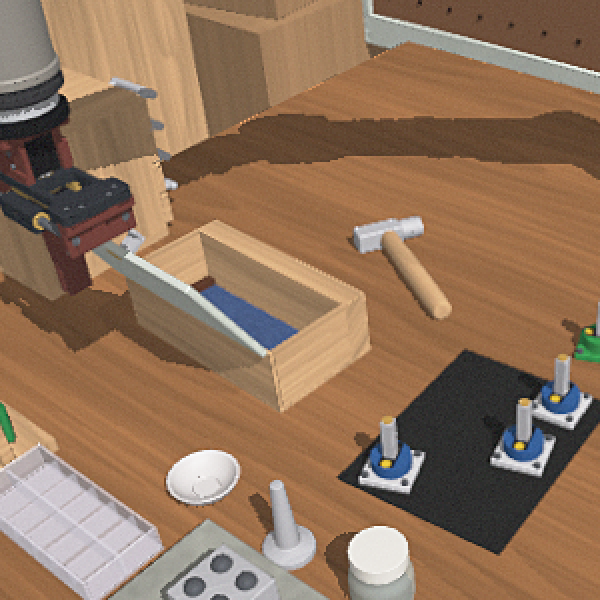

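The flap is fully open, leaning back at crop (200,300), with blue felt on the case floor. I retract and go to the look pose over the mat.

step_arm:
  commands:
    - [[0,0,0,-4,0],[0,0,0,-8,0],[1.5,0,1,-10.5,0],[3,2,5,-10.5,0],[3,3.5,8.5,-10.5,0],[3,5,12,-10.5,0],[3,6.5,15.5,-10.5,0],[3,8,19,-10.5,0],[3,9.5,22.5,-10.5,0],[3,11,26,-10.5,0],[3,12.5,29.5,-10.5,0],[3,14,33,-10.5,0]]

```text
clock: 12.6
tcp_pos: [0.605, 0.0111, 0.4526]
eef_rot: [0.069, 3.14, 0.0]
force: [0.1, 0.2, -0.0]
grip_width: 0.342
grasp_force: 0.0
```

step_arm:
  commands:
    - [[3,1,1.5,0,0],[3,2,1.5,0,0],[3,2,1.5,0,0],[3,2,1.5,0,0]]

```text
clock: 12.93
tcp_pos: [0.5867, 0.0238, 0.4528]
eef_rot: [0.072, 3.14, -0.001]
force: [-0.5, 0.1, 0.1]
grip_width: 0.34
grasp_force: 0.0
```

```bash
cat >> h.py <<'E'
def units(name=None,box=(.40,.70,-.12,.11)):
    """white flanges seen by the wrist camera: centre, yaw (nearest to 0), size, yellow blobs"""
    p,d,M=snap("wrist",name); p=p.astype(int); P=cloud("wrist",d,M)
    sat=p.max(2)-p.min(2); ok=(P[...,0]>box[0])&(P[...,0]<box[1])&(P[...,1]>box[2])&(P[...,1]<box[3])&(d>0)
    w=((p.min(2)>150)&(sat<40)&ok&(P[...,2]<box[4]+.02 if len(box)>4 else (p.min(2)>150)&(sat<40)&ok&(P[...,2]<.018))).astype(np.uint8)
    z0=.008+(box[4] if len(box)>4 else 0)
    n,L,S,C=cv2.connectedComponentsWithStats(cv2.morphologyEx(w,cv2.MORPH_CLOSE,np.ones((3,3))))
    used=[]
    for i in range(1,n):
        if S[i,4]<60: continue
        v,u=np.nonzero(L==i); q=atz("wrist",np.c_[u,v],z0,M)[:,:2].astype(np.float32)
        c,s,a=cv2.minAreaRect(q*1000); a=(a+45)%90-45
        y=(p[...,0]>180)&(p[...,1]>130)&(p[...,2]<90)&(abs(P[...,0]-c[0]/1000)<.03)&(abs(P[...,1]-c[1]/1000)<.03)
        print("px",C[i].round(),"c",np.round(c,1),"size",np.round(s,1),"yaw",round(a,1))
        nn,LL,SS,CC=cv2.connectedComponentsWithStats(y.astype(np.uint8))
        for j in range(1,nn):
            if SS[j,4]>=4: print("   yellow",CC[j].round(1),SS[j,4],"depth xyz",np.median(P[LL==j],0).round(3))
E
python3 - <<'E'
from h import *
print(T_tool()[:3,3]); units("w3.png")
for q in bot.mark_of("wrist","unit_a"): print(q["score"],q["location"],atz("wrist",q["location"],0,np.load("last_wrist.npz")["M"]).round(3))
z=snap("top","t2.png")
P=cloud("top",z[1],z[2]);u,v=np.meshgrid(np.arange(640),np.arange(480))
m=(abs(P[...,2]-.078)<.008)&(u>385)&(u<530)&(v>205)&(v<310);print("case",rectfit(P,m))
b=(z[0][...,2].astype(int)>z[0][...,0]+30)&(u>385)&(u<530)&(v>205)&(v<310);print("felt",rectfit(P,b),np.median(P[b][:,2]))
E
```

```text
[0.58665095 0.02384211 0.45277064]
px [332.  78.] c [455.8  38.4] size [51.5 51.2] yaw 6.7
   yellow [331.8  84.6] 36 depth xyz [0.468 0.038 0.028]
px [341. 151.] c [533.9  45.3] size [51.3 51.4] yaw 16.7
   yellow [344.3 164.3] 53 depth xyz [0.546 0.048 0.028]
px [269. 235.] c [627.4 -43.4] size [51.6 51.3] yaw 20.9
   yellow [268.2 254.5] 26 depth xyz [ 0.639 -0.037  0.028]
0.9 [338.3, 152.7] [[0.535 0.044 0.   ]]
0.9 [548.3, 242.4] [[0.648 0.289 0.   ]]
0.89 [327.5, 75.0] [[0.455 0.036 0.   ]]
0.7 [264.6, 240.8] [[ 0.631 -0.044  0.   ]]
0.3 [338.5, 325.8] [[0.742 0.037 0.   ]]
case (array([ 556.9, -316.5]), array([251.9, 143.9]), 87.24)
felt (array([ 530.4, -217.5]), array([192.6, 470.4]), 13.06) 0.0064960674978267186
```

View pics/w3.png

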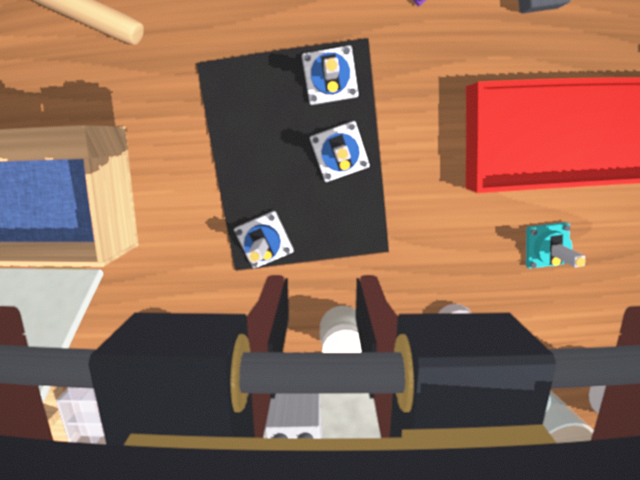

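The three units are clear at pixels (330,75), (341,151) and (264,240), yellow dots towards +x, and their flange sizes measure 51 mm as they should. I start with the middle unit.

Run:
```python
from h import *
print(go([.534,.0453,.10],np.radians(196.7)), go([.534,.0453,.03],np.radians(196.7)))
z=np.load("last_top.npz");p=z["p"].astype(int);P=cloud("top",z["d"],z["M"]);u,v=np.meshgrid(np.arange(640),np.arange(480))
b=(p[...,2]>p[...,0]+30)&(u>395)&(u<530)&(v>205)&(v<310)&(P[...,2]<.02);print("felt",b.sum(),rectfit(P,b))
```

```text
([5.45, 1.94, 17.05], np.float64(-0.3383)) ([5.46, 1.94, 24.05], np.float64(-0.3383))
felt 2549 (array([ 568.7, -322.3]), array([201.9,  86.7]), 87.52)
```

step_arm:
  commands:
    - [[3,1.5,0.5,4,-0.1],[3,3,1,7.5,-0.2],[3,4.5,1.5,11,-0.3],[3,5.45,1.95,14.5,-0.338],[3,5.45,1.95,17,-0.338],[3,5.45,1.95,17,-0.338],[3,5.45,1.95,17,-0.338]]

```text
clock: 13.67
tcp_pos: [0.5336, 0.0463, 0.2818]
eef_rot: [0.457, -3.106, 0.002]
force: [0.1, -0.3, 0.3]
grip_width: 0.343
grasp_force: 0.0
```

Run:
```python
from h import *
print(go([.534,.0453,.03],np.radians(196.7)),bot.state()['force']); p,d,M=snap("wrist","w4.png")
```

```text
([-0.07, -0.09, 6.98], np.float64(0.0005)) [ 0.06394128 -0.3351796   0.30081132]
```

View pics/w4.png

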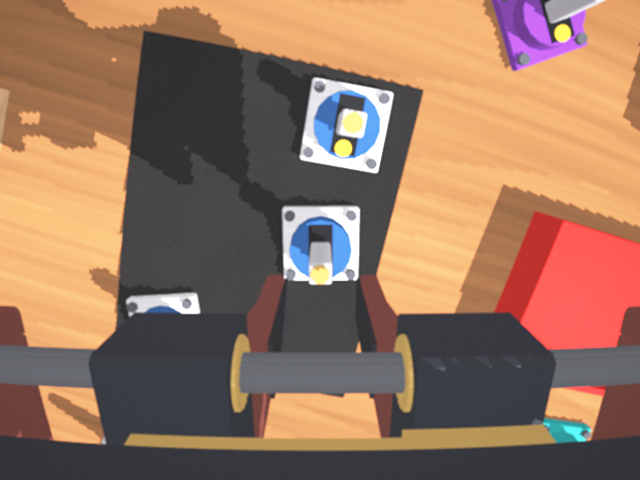

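The gripper straddles the unit at (320,250), squared to its flange, with the spindle centred between the fingers.

step_arm:
  commands:
    - [[3,-0.05,-0.05,3,0],[3,-0.05,-0.1,6,0],[3,-0.05,-0.1,7,0],[3,-0.05,-0.1,7,0],[0.8,-0.05,-0.1,7,0],[0.8,-0.05,-0.1,7,0],[0.8,-0.05,-0.1,7,0],[0.8,-0.05,-0.1,7,0],[0.8,-0.05,-0.1,7,0],[0.8,-0.05,-0.1,7,0]]
  squeeze: 6

```text
clock: 14.55
tcp_pos: [0.535, 0.0464, 0.2141]
eef_rot: [-0.459, 3.104, 0.0]
force: [-0.5, -0.6, 7.6]
grip_width: 0.134
grasp_force: 6.0
```

```bash
cat >> h.py <<'E'
def feel(n=6):
    F=[];M=[];X=[]
    for _ in range(n):
        bot.capture("wrist"); s=bot.state(); T=T_tool(); F.append(T[:3,:3].T@s["force"]); M.append(T[:3,:3].T@s["moment"]); X.append(T[:3,3]+.163*T[:3,2])
    F=np.array(F); print("F tool",F.mean(0).round(2),"+-",(F.std(0)/n**.5).round(2),"M",np.mean(M,0).round(3),"grasp pt mm",(np.mean(X,0)*1000).round(2),"grip",round(s["grasp_force"],1),round(s["grip_width"]*87.8,1),"t",round(s["clock"],1))
E
python3 -c "
from h import *
feel()"
```

```text
F tool [ 1.23 -1.48 -7.77] +- [0.37 0.09 0.14] M [ 0.163  0.148 -0.016] grasp pt mm [535.59  46.5   51.11] grip 6.0 12.2 t 14.8
```

step_arm:
  commands:
    - [[2,0,0,0,0],[2,0,0,0,0],[2,0,0,0,0]]

```text
clock: 15.1
tcp_pos: [0.534, 0.0468, 0.2126]
eef_rot: [-0.461, 3.107, 0.0]
force: [-0.4, -0.0, 0.3]
grip_width: 0.225
grasp_force: 0.0
```

```bash
python3 -c "
from h import *
feel()"
```

```text
F tool [-0.14 -0.2   0.06] +- [0.2  0.19 0.12] M [-0.061 -0.021  0.012] grasp pt mm [533.89  46.76  49.32] grip 0.0 19.9 t 15.4
```

step_arm:
  commands:
    - [[0.8,0,0,0,0],[0.8,0,0,0,0],[0.8,0,0,0,0],[0.8,0,0,0,0],[0.8,0,0,0,0]]

```text
clock: 15.82
tcp_pos: [0.534, 0.0465, 0.2123]
eef_rot: [-0.46, 3.108, -0.0]
force: [0.8, 0.1, -1.1]
grip_width: 0.137
grasp_force: 6.0
```

```bash
python3 -c "
from h import *
feel(8)"
```

```text
F tool [-0.43 -1.17  1.34] +- [0.22 0.14 0.27] M [ 0.288 -0.101  0.007] grasp pt mm [534.05  46.48  49.31] grip 6.0 12.1 t 16.2
```

step_arm:
  commands:
    - [[0.8,-0.1,0,0,0],[0.8,-0.2,0,0,0],[0.8,-0.25,0,0,0],[0.8,-0.25,0,0,0],[0.8,-0.25,0,0,0]]

```text
clock: 16.63
tcp_pos: [0.5362, 0.0473, 0.2122]
eef_rot: [0.46, -3.107, -0.0]
force: [-1.6, -1.0, -1.0]
grip_width: 0.134
grasp_force: 6.0
```

```bash
python3 -c "
from h import *
feel(8)"
```

```text
F tool [ 0.61 -0.16  3.39] +- [0.23 0.15 0.46] M [0.017 0.143 0.007] grasp pt mm [536.5   47.81  49.21] grip 6.0 11.9 t 17.0
```

step_arm:
  commands:
    - [[0.8,0.2,0,0,0],[0.8,0.4,0,0,0],[0.8,0.5,0,0,0],[0.8,0.5,0,0,0],[0.8,0.5,0,0,0]]

```text
clock: 17.45
tcp_pos: [0.5315, 0.0459, 0.2124]
eef_rot: [-0.46, 3.108, 0.0]
force: [-0.3, 0.3, -3.3]
grip_width: 0.13
grasp_force: 6.0
```

```bash
python3 -c "
from h import *
feel(8)"
```

```text
F tool [0.08 0.11 4.05] +- [0.18 0.15 0.15] M [-0.049 -0.004  0.015] grasp pt mm [531.69  45.96  49.37] grip 6.0 11.9 t 17.9
```

step_arm:
  commands:
    - [[3,0,0,0,0],[3,0,0,0,0],[3,0,0,-2.5,0],[3,-0.2,0,-5,0],[3,-0.2,0,-7,0],[3,-0.2,0,-7,0],[3,-0.2,0,-7,0]]

```text
clock: 18.43
tcp_pos: [0.5341, 0.0466, 0.2835]
eef_rot: [-0.46, 3.105, 0.001]
force: [0.7, -0.3, -0.8]
grip_width: 0.342
grasp_force: 0.0
```

Run:
```python
from h import *
units("w5.png"); print(bot.state()["joints"].round(2))
print(go([.534,.0457,.10],np.radians(196.7)))
```

```text
px [345. 123.] c [455.9  38.5] size [51.8 51.6] yaw 6.6
   yellow [342.5 136. ] 6 depth xyz [0.465 0.038 0.027]
   yellow [334.4 143. ] 9 depth xyz [0.469 0.035 0.027]
   yellow [351.  144.5] 6 depth xyz [0.468 0.044 0.027]
px [324. 227.] c [531.6  46.1] size [54.5 51.6] yaw 16.9
   yellow [241.4 345.8] 54 depth xyz [0.51  0.023 0.196]
   yellow [246.8 341.8] 5 depth xyz [0.512 0.024 0.191]
   yellow [398.5 346.7] 31 depth xyz [0.503 0.054 0.193]
   yellow [247.1 348.7] 7 depth xyz [0.514 0.024 0.191]
   yellow [237.6 363.6] 5 depth xyz [0.512 0.024 0.2  ]
   yellow [406.4 374. ] 14 depth xyz [0.504 0.054 0.201]
   yellow [237. 377.] 5 depth xyz [0.513 0.024 0.202]
   yellow [407.  381.5] 4 depth xyz [0.505 0.054 0.202]
   yellow [239.6 399.6] 59 depth xyz [0.518 0.026 0.201]
   yellow [403.4 398.7] 65 depth xyz [0.51  0.056 0.2  ]
   yellow [398.5 395. ] 6 depth xyz [0.512 0.056 0.196]
   yellow [403.2 408.4] 5 depth xyz [0.511 0.056 0.201]
   yellow [376.9 440.2] 3336 depth xyz [0.512 0.056 0.209]
px [167. 299.] c [610.9 -49.8] size [18.2 53.4] yaw 19.5
[-0.47  0.42  0.33  2.01 -0.2   0.74  1.85]
([0.0, -0.1, 0.05], np.float64(0.0028))
```

View pics/w5.png

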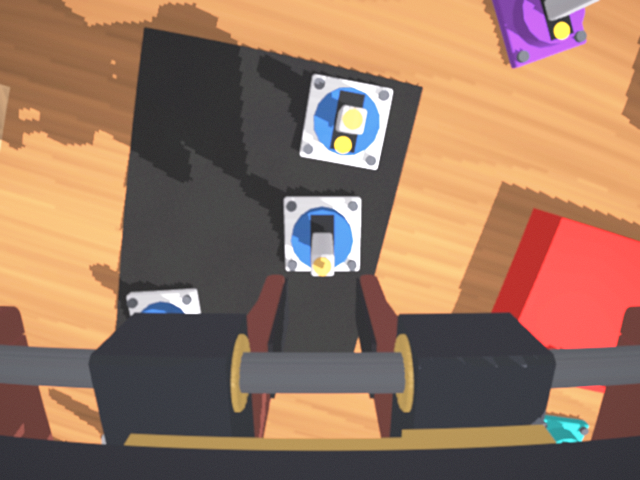

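Comparing the two views, the flange of the middle unit moved about 3–4 mm with the spindle (now at (322,235)), so the friction grip drags the unit. A cage-style push, with the fingers on either side along the rocking direction, is cleaner. I turn 90° and feel that way.

step_arm:
  commands:
    - [[3,0.1,-0.1,0,0.12],[3,0.2,-0.1,0,0.24],[3,0.3,-0.1,0,0.36],[3,0.3,-0.1,0,0.48],[3,0.3,-0.1,0,0.6],[3,0.3,-0.1,0,0.72],[3,0.3,-0.1,0,0.84],[3,0.3,-0.1,0,0.96],[3,0.3,-0.1,0,1.08],[3,0.3,-0.1,0,1.2],[3,0.3,-0.1,0,1.32],[3,0.3,-0.1,0,1.44]]

```text
clock: 19.48
tcp_pos: [0.5304, 0.0447, 0.2811]
eef_rot: [-1.71, -2.634, 0.003]
force: [-0.4, 0.4, -0.2]
grip_width: 0.339
grasp_force: 0.0
```

step_arm:
  commands:
    - [[3,0,0,0,0.13],[3,0,0,0,0.13],[3,0,0,0,0.13]]

```text
clock: 19.73
tcp_pos: [0.5306, 0.0448, 0.2814]
eef_rot: [-1.866, -2.527, 0.003]
force: [-0.8, 0.7, -0.2]
grip_width: 0.339
grasp_force: 0.0
```

Run:
```python
from h import *
feel(3); print(bot.state()["joints"].round(2)); print(go([.531,.0455,.028],np.radians(106.7)))
p,d,M=snap("wrist","w6.png")
P=cloud("wrist",d,M); m=(P[...,2]>.055)&(P[...,2]<.075)&(abs(P[...,0]-.53)<.03)&(abs(P[...,1]-.045)<.03); print("spindle top",m.sum(),P[m].mean(0).round(4) if m.any() else 0)
m=(P[...,2]>.004)&(P[...,2]<.014)&(abs(P[...,0]-.53)<.04)&(abs(P[...,1]-.045)<.04); print("flange",m.sum(),rectfit(P,m))
```

```text
F tool [-0.03  0.47 -0.08] +- [0.06 0.3  0.25] M [ 0.061 -0.073 -0.022] grasp pt mm [530.57  44.57 118.78] grip 0.0 30.2 t 19.9
[-0.77  0.5   0.74  2.04 -0.48  0.78  0.55]
([0.08, 0.06, 7.2], np.float64(0.0061))
spindle top 655 [0.53   0.0476 0.069 ]
flange 7997 (array([530.,  45.]), array([80., 80.]), 0.01)
```

step_arm:
  commands:
    - [[3,0.1,0.1,3,0],[3,0.1,0.1,6,0],[3,0.1,0.1,7.1,0],[3,0.1,0.1,7.1,0],[3,0.1,0.1,7.1,0],[1.8,0.1,0.1,7.1,0],[1.8,0.1,0.1,7.1,0],[1.8,0.1,0.1,7.1,0],[1.8,0.1,0.1,7.1,0]]
  squeeze: 3

```text
clock: 20.68
tcp_pos: [0.5317, 0.046, 0.2118]
eef_rot: [1.87, 2.524, 0.001]
force: [-0.4, -1.1, 0.1]
grip_width: 0.207
grasp_force: 0.0
```

```bash
python3 -c "
from h import *
feel(4)"
```

```text
F tool [-0.18  0.06 -0.21] +- [0.34 0.34 0.23] M [ 0.043 -0.058 -0.006] grasp pt mm [531.74  46.05  48.61] grip 0.0 18.1 t 20.9
```

step_arm:
  commands:
    - [[1.8,0,0.1,0,0],[1.8,0,0.2,0,0],[1.8,0,0.3,0,0],[1.8,0,0.3,0,0]]

```text
clock: 21.22
tcp_pos: [0.5341, 0.0466, 0.2112]
eef_rot: [-1.87, -2.523, 0.002]
force: [-3.4, -0.7, 5.0]
grip_width: 0.203
grasp_force: 3.0
```

```bash
python3 -c "
from h import *
feel(5)"
```

```text
F tool [ 0.19 -0.66  0.59] +- [0.16 0.18 0.22] M [ 0.149 -0.03  -0.017] grasp pt mm [534.54  46.82  48.29] grip 0.3 20.5 t 21.5
```

step_arm:
  commands:
    - [[1.8,0,0.1,0,0],[1.8,0,0.15,0,0],[1.8,0,0.15,0,0]]

```text
clock: 21.72
tcp_pos: [0.5352, 0.0469, 0.2112]
eef_rot: [-1.87, -2.522, 0.002]
force: [-4.7, -1.3, 4.1]
grip_width: 0.217
grasp_force: 3.3
```

```bash
python3 -c "
from h import *
feel(5)"
```

```text
F tool [-0.23 -5.16 -3.82] +- [0.24 0.14 0.16] M [ 1.286 -0.027 -0.006] grasp pt mm [534.88  46.91  48.16] grip 3.3 18.5 t 22.0
```

step_arm:
  commands:
    - [[1.8,0,0.1,0,0],[1.8,0,0.15,0,0],[1.8,0,0.15,0,0]]

```text
clock: 22.22
tcp_pos: [0.5365, 0.0473, 0.2111]
eef_rot: [-1.87, -2.522, 0.002]
force: [-6.8, -1.2, 5.5]
grip_width: 0.246
grasp_force: 3.4
```

```bash
python3 -c "
from h import *
feel(5)"
```

```text
F tool [-0.1  -5.91 -4.63] +- [0.13 0.21 0.12] M [ 1.514 -0.017 -0.   ] grasp pt mm [536.02  47.26  48.12] grip 3.4 21.1 t 22.5
```

It is firm: resistance is over 5 N right away. I rock it both ways a couple of times, gently.

step_arm:
  commands:
    - [[1.8,0,-0.3,0,0],[1.8,0,-0.6,0,0],[1.8,0,-0.9,0,0],[1.8,0,-1.0,0,0],[1.8,0,-1.0,0,0],[1.8,0,-1.0,0,0]]

```text
clock: 22.97
tcp_pos: [0.528, 0.0449, 0.2114]
eef_rot: [1.87, 2.524, 0.001]
force: [-0.1, 0.1, -0.1]
grip_width: 0.211
grasp_force: 0.0
```

```bash
python3 -c "
from h import *
feel(5)"
```

```text
F tool [ 0.14 -0.13  0.08] +- [0.29 0.32 0.29] M [ 0.057 -0.037  0.004] grasp pt mm [527.97  44.87  48.37] grip 0.1 18.2 t 23.2
```

step_arm:
  commands:
    - [[1.8,0,-0.1,0,0],[1.8,0,-0.1,0,0],[1.8,0,-0.1,0,0]]

```text
clock: 23.47
tcp_pos: [0.5268, 0.0445, 0.2114]
eef_rot: [-1.871, -2.524, -0.0]
force: [0.3, 0.2, 0.3]
grip_width: 0.205
grasp_force: 0.0
```

```bash
python3 -c "
from h import *
feel(5)"
```

```text
F tool [ 0.09 -0.1   0.04] +- [0.07 0.17 0.14] M [ 0.042 -0.058 -0.012] grasp pt mm [526.78  44.47  48.32] grip 0.0 18.1 t 23.7
```

step_arm:
  commands:
    - [[1.8,0,-0.1,0,0],[1.8,0,-0.15,0,0],[1.8,0,-0.15,0,0]]

```text
clock: 23.97
tcp_pos: [0.5256, 0.0441, 0.2115]
eef_rot: [1.871, 2.523, 0.001]
force: [0.4, 0.0, 1.1]
grip_width: 0.206
grasp_force: 0.5
```

```bash
python3 -c "
from h import *
feel(5)"
```

```text
F tool [ 0.03  0.94 -1.11] +- [0.14 0.18 0.25] M [-0.244 -0.018  0.005] grasp pt mm [525.71  44.13  48.5 ] grip 0.7 17.7 t 24.2
```

step_arm:
  commands:
    - [[1.8,0,-0.1,0,0],[1.8,0,-0.12,0,0],[1.8,0,-0.12,0,0]]

```text
clock: 24.47
tcp_pos: [0.5243, 0.0437, 0.2114]
eef_rot: [1.871, 2.524, 0.0]
force: [0.6, 0.8, 2.3]
grip_width: 0.203
grasp_force: 0.9
```

```bash
python3 -c "
from h import *
feel(5)"
```

```text
F tool [ 0.43  1.22 -1.26] +- [0.16 0.18 0.15] M [-0.224 -0.064  0.013] grasp pt mm [524.26  43.65  48.37] grip 0.9 17.9 t 24.7
```

step_arm:
  commands:
    - [[1.8,0,-0.1,0,0],[1.8,0,-0.12,0,0],[1.8,0,-0.12,0,0]]

```text
clock: 24.97
tcp_pos: [0.5234, 0.0434, 0.2114]
eef_rot: [1.87, 2.523, 0.001]
force: [2.8, 1.5, 0.1]
grip_width: 0.205
grasp_force: 2.1
```

```bash
python3 -c "
from h import *
feel(5)"
```

```text
F tool [-0.22  3.25 -0.86] +- [0.12 0.15 0.3 ] M [-0.697 -0.091  0.002] grasp pt mm [523.44  43.42  48.43] grip 2.3 18.3 t 25.2
```

Play between contact and stop is only about 2 mm, so this one is firm. Second rock both ways.

step_arm:
  commands:
    - [[1.8,0,0.3,0,0],[1.8,0,0.6,0,0],[1.8,0,0.8,0,0],[1.8,0,0.9,0,0],[1.8,0,1.0,0,0],[1.8,0,1.0,0,0],[1.8,0,1.0,0,0]]

```text
clock: 25.8
tcp_pos: [0.5324, 0.0462, 0.2112]
eef_rot: [-1.871, -2.523, 0.001]
force: [-1.2, -0.3, -0.1]
grip_width: 0.207
grasp_force: 0.4
```

```bash
python3 -c "
from h import *
feel(4)"
```

```text
F tool [ 0.14 -0.68 -0.11] +- [0.36 0.23 0.32] M [ 0.224  0.018 -0.001] grasp pt mm [532.4   46.23  48.24] grip 0.4 17.8 t 26.0
```

step_arm:
  commands:
    - [[1.8,0,-0.3,0,0],[1.8,0,-0.6,0,0],[1.8,0,-0.8,0,0],[1.8,0,-0.9,0,0],[1.8,0,-1.0,0,0],[1.8,0,-1.0,0,0],[1.8,0,-1.0,0,0]]

```text
clock: 26.58
tcp_pos: [0.5233, 0.0433, 0.2116]
eef_rot: [1.871, 2.523, 0.001]
force: [1.4, 0.6, 1.7]
grip_width: 0.205
grasp_force: 1.1
```

```bash
python3 -c "
from h import *
feel(4)"
```

```text
F tool [ 0.2   1.48 -2.34] +- [0.21 0.24 0.1 ] M [-0.264 -0.046 -0.001] grasp pt mm [523.48  43.36  48.51] grip 1.3 17.9 t 26.8
```

step_arm:
  commands:
    - [[1.8,0,0.3,0,0],[1.8,0,0.6,0,0],[1.8,0,0.8,0,0],[1.8,0,0.9,0,0],[1.8,0,1.0,0,0],[1.8,0,1.0,0,0],[1.8,0,1.0,0,0]]

```text
clock: 27.37
tcp_pos: [0.5325, 0.0462, 0.2112]
eef_rot: [-1.871, -2.523, 0.001]
force: [-0.7, 0.6, -0.1]
grip_width: 0.202
grasp_force: 0.4
```

```bash
python3 -c "
from h import *
feel(4)"
```

```text
F tool [ 0.05 -0.55  0.06] +- [0.31 0.23 0.14] M [0.211 0.006 0.015] grasp pt mm [532.46  46.28  48.24] grip 0.3 17.8 t 27.6
```

step_arm:
  commands:
    - [[1.8,0,0.1,0,0],[1.8,0,0.12,0,0],[1.8,0,0.12,0,0]]

```text
clock: 27.82
tcp_pos: [0.5336, 0.0465, 0.2113]
eef_rot: [-1.871, -2.523, 0.001]
force: [-2.3, -0.1, 2.4]
grip_width: 0.204
grasp_force: 1.9
```

```bash
python3 -c "
from h import *
feel(4)"
```

```text
F tool [ 0.03 -2.78 -1.63] +- [0.16 0.19 0.08] M [0.718 0.05  0.014] grasp pt mm [533.49  46.53  48.31] grip 2.1 18.3 t 28.0
```

step_arm:
  commands:
    - [[1.8,0,-0.4,0,0],[1.8,0,-0.8,0,0],[1.8,0,-1.0,0,0],[1.8,0,-1.15,0,0],[1.8,0,-1.15,0,0],[1.8,0,-1.15,0,0]]

```text
clock: 28.52
tcp_pos: [0.5232, 0.0432, 0.2117]
eef_rot: [1.87, 2.523, 0.001]
force: [1.6, -0.4, 2.3]
grip_width: 0.207
grasp_force: 1.4
```

```bash
python3 -c "
from h import *
feel(4)"
```

```text
F tool [-0.11  1.87 -2.95] +- [0.2  0.14 0.08] M [-0.348 -0.096 -0.006] grasp pt mm [523.45  43.29  48.63] grip 1.6 18.0 t 28.7
```

step_arm:
  commands:
    - [[1.8,0,0.4,0,0],[1.8,0,0.8,0,0],[1.8,0,1.0,0,0],[1.8,0,1.15,0,0],[1.8,0,1.15,0,0],[1.8,0,1.15,0,0]]

```text
clock: 29.22
tcp_pos: [0.5335, 0.0467, 0.211]
eef_rot: [-1.87, -2.523, 0.001]
force: [-0.1, -0.5, 0.1]
grip_width: 0.205
grasp_force: 1.2
```

```bash
python3 -c "
from h import *
feel(4)"
```

```text
F tool [ 0.55 -1.48  0.93] +- [0.21 0.31 0.1 ] M [0.39  0.062 0.013] grasp pt mm [533.3   46.64  48.09] grip 1.2 18.0 t 29.4
```

The middle unit is firm (about 2–3 N at either end of a tiny play). Next is the near unit.

```bash
cat >> h.py <<'E'
def sp(x,y,zt=.06):
    p,d,M=snap("wrist"); P=cloud("wrist",d,M); m=(P[...,2]>zt)&(P[...,2]<zt+.017)&(abs(P[...,0]-x)<.03)&(abs(P[...,1]-y)<.03); print("spindle top",m.sum(),P[m].mean(0).round(4) if m.any() else 0)
E
python3 -c "
from h import *
print(go([.4559,.0385,.1],np.radians(96.6)))"
```

```text
([1.47, -7.65, -7.08], np.float64(0.1798))
```

step_arm:
  commands:
    - [[3,0,-0.2,0,0],[3,0,-0.2,0,0],[3,0,-0.2,-3.5,0],[3,0,-0.2,-7.0,0],[3,0.5,-3,-7.0,0.1],[3,1,-6,-7.0,0.18],[3,1.5,-7.6,-7.0,0.18],[3,1.5,-7.6,-7.0,0.18],[3,1.5,-7.6,-7.0,0.18]]

```text
clock: 30.17
tcp_pos: [0.4567, 0.0391, 0.2817]
eef_rot: [2.089, 2.346, 0.002]
force: [1.1, 0.6, -0.3]
grip_width: 0.343
grasp_force: 0.0
```

```bash
python3 -c "
from h import *
sp(.456,.0385); print(go([.4559,.0385,.028],np.radians(96.6)))
P=cloud('wrist',*[np.load('last_wrist.npz')[k] for k in 'dM']); print(T_tool()[:3,3])"
```

```text
spindle top 607 [0.4562 0.0399 0.0701]
([-0.06, -0.23, 7.18], np.float64(0.0006))
[0.45760323 0.03920041 0.28180743]
```

step_arm:
  commands:
    - [[3,0,-0.15,3,0],[3,0,-0.15,6,0],[3,0,-0.15,7.1,0],[3,0,-0.15,7.1,0],[3,0,-0.15,7.1,0],[1.8,0,-0.15,7.1,0],[1.8,0,-0.15,7.1,0],[1.8,0,-0.15,7.1,0],[1.8,0,-0.15,7.1,0]]

```text
clock: 30.97
tcp_pos: [0.4555, 0.0388, 0.2105]
eef_rot: [2.09, 2.345, 0.001]
force: [0.8, 0.2, -0.8]
grip_width: 0.205
grasp_force: 0.0
```

```bash
python3 -c "
from h import *
feel(4)"
```

```text
F tool [ 0.09 -0.36 -0.22] +- [0.19 0.23 0.26] M [ 0.056 -0.047 -0.012] grasp pt mm [455.42  38.83  47.48] grip 0.0 18.3 t 31.2
```

step_arm:
  commands:
    - [[1.8,0,0.15,0,0],[1.8,0,0.3,0,0],[1.8,0,0.4,0,0],[1.8,0,0.45,0,0],[1.8,0,0.45,0,0]]

```text
clock: 31.58
tcp_pos: [0.4591, 0.0391, 0.2102]
eef_rot: [-2.089, -2.344, 0.002]
force: [-4.0, -0.7, 3.3]
grip_width: 0.205
grasp_force: 2.0
```

```bash
python3 -c "
from h import *
feel(4)"
```

```text
F tool [ 1.02 -4.61 -3.39] +- [0.19 0.15 0.08] M [1.173 0.035 0.025] grasp pt mm [458.79  39.15  47.15] grip 2.6 17.9 t 31.8
```

step_arm:
  commands:
    - [[1.8,0,0.1,0,0],[1.8,0,0.15,0,0],[1.8,0,0.15,0,0]]

```text
clock: 32.03
tcp_pos: [0.4613, 0.0394, 0.2103]
eef_rot: [2.09, 2.345, 0.0]
force: [-2.4, -0.8, -1.5]
grip_width: 0.207
grasp_force: 1.0
```

```bash
python3 -c "
from h import *
feel(4)"
```

```text
F tool [ 0.09 -1.7   1.39] +- [0.18 0.2  0.19] M [ 0.402 -0.051  0.004] grasp pt mm [461.7   39.41  47.34] grip 0.7 17.7 t 32.2
```

step_arm:
  commands:
    - [[1.8,0,-0.3,0,0],[1.8,0,-0.5,0,0],[1.8,0,-0.65,0,0],[1.8,0,-0.7,0,0],[1.8,0,-0.7,0,0]]

```text
clock: 32.65
tcp_pos: [0.4547, 0.0386, 0.2106]
eef_rot: [2.09, 2.345, 0.002]
force: [0.7, -0.4, 1.0]
grip_width: 0.205
grasp_force: 0.5
```

```bash
python3 -c "
from h import *
feel(4)"
```

```text
F tool [ 0.5   0.98 -1.1 ] +- [0.42 0.18 0.15] M [-0.25  -0.098 -0.019] grasp pt mm [454.88  38.61  47.57] grip 0.8 18.1 t 32.9
```

step_arm:
  commands:
    - [[1.8,0,-0.1,0,0],[1.8,0,-0.15,0,0],[1.8,0,-0.15,0,0]]

```text
clock: 33.1
tcp_pos: [0.4532, 0.0384, 0.2105]
eef_rot: [2.09, 2.345, 0.001]
force: [3.5, 0.5, 1.2]
grip_width: 0.205
grasp_force: 1.6
```

```bash
python3 -c "
from h import *
feel(4)"
```

```text
F tool [ 0.15  4.   -1.05] +- [0.22 0.24 0.22] M [-0.808 -0.066 -0.026] grasp pt mm [453.47  38.46  47.55] grip 2.0 18.0 t 33.3
```

step_arm:
  commands:
    - [[1.8,0,-0.1,0,0],[1.8,0,-0.15,0,0],[1.8,0,-0.15,0,0]]

```text
clock: 33.55
tcp_pos: [0.4515, 0.0382, 0.2105]
eef_rot: [2.09, 2.345, 0.001]
force: [4.0, -0.1, 3.1]
grip_width: 0.203
grasp_force: 2.1
```

```bash
python3 -c "
from h import *
feel(4)"
```

```text
F tool [-0.09  4.46 -3.58] +- [0.2  0.21 0.16] M [-0.969 -0.049 -0.006] grasp pt mm [451.64  38.26  47.5 ] grip 2.3 18.7 t 33.8
```

The near unit is firm too (4 N after about 2 mm). Second rocking cycle.

step_arm:
  commands:
    - [[1.8,0,0.3,0,0],[1.8,0,0.6,0,0],[1.8,0,0.8,0,0],[1.8,0,0.9,0,0],[1.8,0,1.0,0,0],[1.8,0,1.0,0,0],[1.8,0,1.0,0,0]]

```text
clock: 34.33
tcp_pos: [0.4596, 0.0391, 0.2098]
eef_rot: [-2.088, -2.343, 0.005]
force: [-5.1, -0.5, 3.3]
grip_width: 0.207
grasp_force: 2.7
```

```bash
python3 -c "
from h import *
feel(4)"
```

```text
F tool [ 0.53 -5.58 -3.22] +- [0.4  0.24 0.3 ] M [1.289 0.017 0.011] grasp pt mm [458.79  39.17  46.76] grip 2.6 18.2 t 34.5
```

step_arm:
  commands:
    - [[1.8,0,-0.3,0,0],[1.8,0,-0.6,0,0],[1.8,0,-0.8,0,0],[1.8,0,-0.9,0,0],[1.8,0,-0.95,0,0],[1.8,0,-0.95,0,0],[1.8,0,-0.95,0,0]]

```text
clock: 35.12
tcp_pos: [0.452, 0.0383, 0.2104]
eef_rot: [2.09, 2.345, 0.001]
force: [-0.2, 0.0, 0.1]
grip_width: 0.205
grasp_force: 0.2
```

```bash
python3 -c "
from h import *
feel(4)"
```

```text
F tool [-0.5   0.41 -0.75] +- [0.27 0.3  0.06] M [-0.11  -0.035 -0.004] grasp pt mm [452.11  38.35  47.44] grip 0.4 17.8 t 35.3
```

step_arm:
  commands:
    - [[1.8,0,0.3,0,0],[1.8,0,0.6,0,0],[1.8,0,0.8,0,0],[1.8,0,0.9,0,0],[1.8,0,0.95,0,0],[1.8,0,0.95,0,0],[1.8,0,0.95,0,0]]

```text
clock: 35.9
tcp_pos: [0.4598, 0.0392, 0.2099]
eef_rot: [-2.088, -2.343, 0.004]
force: [-6.1, -1.1, 4.9]
grip_width: 0.206
grasp_force: 2.8
```

```bash
python3 -c "
from h import *
feel(4);print(go([.6274,-.0434,.1],np.radians(111)))"
```

```text
F tool [ 0.41 -5.43 -4.6 ] +- [0.37 0.16 0.17] M [ 1.354 -0.003  0.003] grasp pt mm [459.1   39.19  46.9 ] grip 2.8 17.7 t 36.1
([-10.13, 15.75, -7.28], np.float64(-0.2517))
```

step_arm:
  commands:
    - [[1.8,0,-0.3,0,0],[1.8,0,-0.6,0,0],[1.8,0,-0.9,0,0],[1.8,0,-1.05,0,0],[1.8,0,-1.15,0,0],[1.8,0,-1.15,0,0],[1.8,0,-1.15,0,0]]

```text
clock: 36.68
tcp_pos: [0.4501, 0.0381, 0.2105]
eef_rot: [2.09, 2.345, 0.001]
force: [1.0, 0.7, 0.1]
grip_width: 0.205
grasp_force: 0.8
```

```bash
python3 -c "
from h import *
feel(4);print(go([.6274,-.0434,.1],np.radians(111)))"
```

```text
F tool [ 0.39  1.9  -0.67] +- [0.23 0.16 0.28] M [-0.381 -0.02  -0.03 ] grasp pt mm [450.26  38.13  47.49] grip 1.0 18.2 t 36.9
([-10.13, 16.67, -7.14], np.float64(-0.2515))
```

step_arm:
  commands:
    - [[3,0,0.25,0,0],[3,0,0.25,0,0],[3,0,0.25,-3.5,0],[3,0,0.25,-7.1,0],[3,-2,3.5,-7.1,-0.05],[3,-4,7,-7.1,-0.1],[3,-6,10,-7.1,-0.15],[3,-8,13,-7.1,-0.2],[3,-10.1,16.6,-7.1,-0.25],[3,-10.1,16.6,-7.1,-0.25],[3,-10.1,16.6,-7.1,-0.25]]

```text
clock: 37.8
tcp_pos: [0.6271, -0.0448, 0.2808]
eef_rot: [1.784, 2.585, -0.002]
force: [-1.4, 0.1, 0.8]
grip_width: 0.339
grasp_force: 0.0
```

```bash
python3 -c "
from h import *
sp(.63,-.043); print(go([.6274,-.0434,.028],np.radians(111)),T_tool()[:3,3])
units('w7.png',(.55,.70,-.10,.0))"
```

```text
spindle top 612 [ 0.6261 -0.0419  0.0702]
([-0.02, 0.21, 7.05], np.float64(-0.0032)) [ 0.62585854 -0.04384004  0.28051266]
px [324. 233.] c [627.  -44.1] size [51.2 51.6] yaw 20.8
   yellow [343.5 252.5] 161 depth xyz [ 0.639 -0.039  0.028]
   yellow [248.8 348.5] 4 depth xyz [ 0.602 -0.025  0.187]
   yellow [408.  398.2] 4 depth xyz [ 0.633 -0.016  0.201]
   yellow [488.8 432.5] 4 depth xyz [ 0.648 -0.015  0.205]
   yellow [453.5 433. ] 4 depth xyz [ 0.642 -0.018  0.204]
   yellow [415.  435.8] 6 depth xyz [ 0.635 -0.02   0.205]
   yellow [467.5 436. ] 4 depth xyz [ 0.644 -0.017  0.205]
   yellow [493.4 439.9] 10 depth xyz [ 0.648 -0.015  0.206]
   yellow [280.5 438. ] 4 depth xyz [ 0.613 -0.028  0.205]
   yellow [341.5 438. ] 6 depth xyz [ 0.623 -0.025  0.205]
   yellow [354.5 438. ] 4 depth xyz [ 0.625 -0.023  0.206]
   yellow [365.5 438. ] 4 depth xyz [ 0.627 -0.023  0.206]
   yellow [389.8 438.2] 4 depth xyz [ 0.631 -0.021  0.206]
   yellow [247.6 443.4] 8 depth xyz [ 0.608 -0.03   0.207]
   yellow [380.5 446.5] 4 depth xyz [ 0.629 -0.022  0.207]
   yellow [333.5 447.5] 6 depth xyz [ 0.622 -0.025  0.207]
```

View pics/w7.png

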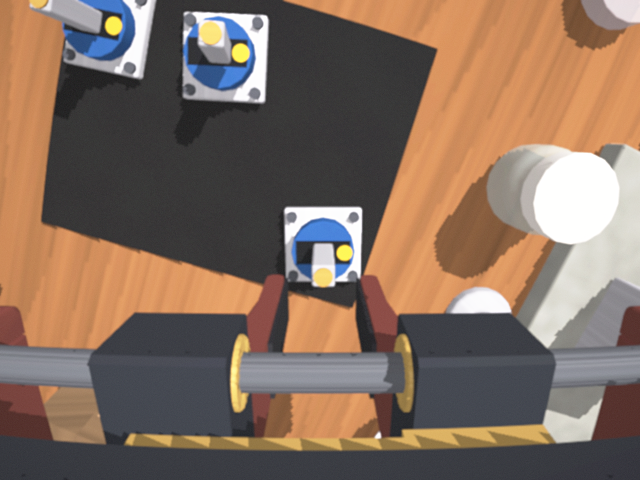

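The far unit at (323,245) is square to the gripper with its dot to the right (+tool y), and the other two stand upright. Feeling it now.

step_arm:
  commands:
    - [[3,0,0.1,3,0],[3,0,0.1,6,0],[3,0,0.1,7,0],[3,0,0.1,7,0],[3,0,0.1,7,0],[1.8,0,0.1,7,0],[1.8,0,0.1,7,0],[1.8,0,0.1,7,0],[1.8,0,0.1,7,0]]

```text
clock: 38.65
tcp_pos: [0.6272, -0.0427, 0.2118]
eef_rot: [1.781, 2.588, 0.001]
force: [0.0, 0.4, 0.1]
grip_width: 0.206
grasp_force: 0.0
```

```bash
python3 -c "
from h import *
feel(4)"
```

```text
F tool [-0.13  0.04  0.24] +- [0.21 0.05 0.1 ] M [ 0.078 -0.013 -0.005] grasp pt mm [627.26 -42.8   48.55] grip 0.0 18.1 t 38.9
```

step_arm:
  commands:
    - [[1.8,0,0.15,0,0],[1.8,0,0.3,0,0],[1.8,0,0.4,0,0],[1.8,0,0.45,0,0],[1.8,0,0.45,0,0]]

```text
clock: 39.27
tcp_pos: [0.6311, -0.0416, 0.2113]
eef_rot: [-1.781, -2.587, 0.001]
force: [-2.4, -0.8, 3.6]
grip_width: 0.208
grasp_force: 2.7
```

```bash
python3 -c "
from h import *
feel(4)"
```

```text
F tool [ 0.08 -3.68 -3.42] +- [0.3  0.16 0.44] M [1.015 0.02  0.023] grasp pt mm [630.87 -41.59  48.28] grip 3.0 18.1 t 39.5
```

step_arm:
  commands:
    - [[1.8,0,0.1,0,0],[1.8,0,0.15,0,0],[1.8,0,0.15,0,0]]

```text
clock: 39.72
tcp_pos: [0.6323, -0.0411, 0.2113]
eef_rot: [-1.781, -2.586, 0.002]
force: [-5.8, -1.4, 5.0]
grip_width: 0.225
grasp_force: 3.4
```

```bash
python3 -c "
from h import *
feel(4)"
```

```text
F tool [ 0.68 -6.21 -5.24] +- [0.19 0.26 0.1 ] M [ 1.485  0.084 -0.003] grasp pt mm [631.99 -41.19  48.31] grip 3.4 19.5 t 39.9
```

step_arm:
  commands:
    - [[1.8,0,-0.3,0,0],[1.8,0,-0.5,0,0],[1.8,0,-0.7,0,0],[1.8,0,-0.85,0,0],[1.8,0,-0.85,0,0]]

```text
clock: 40.33
tcp_pos: [0.6249, -0.0436, 0.2114]
eef_rot: [1.781, 2.588, 0.001]
force: [0.1, -0.0, -0.3]
grip_width: 0.207
grasp_force: 0.0
```

```bash
python3 -c "
from h import *
feel(4)"
```

```text
F tool [-0.06  0.11 -0.31] +- [0.23 0.26 0.21] M [ 0.057 -0.027 -0.009] grasp pt mm [625.01 -43.58  48.32] grip 0.0 17.9 t 40.5
```

step_arm:
  commands:
    - [[1.8,0,-0.1,0,0],[1.8,0,-0.15,0,0],[1.8,0,-0.15,0,0]]

```text
clock: 40.78
tcp_pos: [0.6234, -0.0443, 0.2113]
eef_rot: [-1.781, -2.588, 0.0]
force: [-0.0, -0.4, -0.0]
grip_width: 0.206
grasp_force: 0.0
```

```bash
python3 -c "
from h import *
feel(4)"
```

```text
F tool [-0.2  -0.38 -0.16] +- [0.16 0.41 0.4 ] M [ 0.06  -0.037  0.023] grasp pt mm [623.42 -44.33  48.33] grip 0.0 18.3 t 41.0
```

step_arm:
  commands:
    - [[1.8,0,-0.1,0,0],[1.8,0,-0.12,0,0],[1.8,0,-0.12,0,0]]

```text
clock: 41.23
tcp_pos: [0.6225, -0.0447, 0.2115]
eef_rot: [1.781, 2.587, 0.001]
force: [1.1, 0.1, 0.6]
grip_width: 0.2
grasp_force: 0.4
```

```bash
python3 -c "
from h import *
feel(4)"
```

```text
F tool [-0.04  1.64 -0.84] +- [0.21 0.13 0.09] M [-0.199 -0.006 -0.015] grasp pt mm [622.59 -44.65  48.46] grip 0.6 18.1 t 41.4
```

step_arm:
  commands:
    - [[1.8,0,-0.1,0,0],[1.8,0,-0.12,0,0],[1.8,0,-0.12,0,0]]

```text
clock: 41.68
tcp_pos: [0.6212, -0.0452, 0.2115]
eef_rot: [1.781, 2.587, 0.0]
force: [0.8, 0.8, 1.5]
grip_width: 0.212
grasp_force: 0.7
```

```bash
python3 -c "
from h import *
feel(4)"
```

```text
F tool [-0.18  0.82 -1.05] +- [0.28 0.2  0.2 ] M [-0.222 -0.039 -0.023] grasp pt mm [621.3  -45.23  48.42] grip 0.7 18.1 t 41.9
```

step_arm:
  commands:
    - [[1.8,0,-0.1,0,0],[1.8,0,-0.12,0,0],[1.8,0,-0.12,0,0]]

```text
clock: 42.13
tcp_pos: [0.6204, -0.0455, 0.2115]
eef_rot: [1.781, 2.587, 0.001]
force: [3.7, 1.1, 0.0]
grip_width: 0.209
grasp_force: 2.3
```

```bash
python3 -c "
from h import *
feel(4)"
```

```text
F tool [-0.49  3.59 -0.44] +- [0.21 0.23 0.05] M [-0.785 -0.109  0.015] grasp pt mm [620.56 -45.46  48.46] grip 2.5 18.2 t 42.3
```

step_arm:
  commands:
    - [[1.8,0,-0.1,0,0],[1.8,0,-0.12,0,0],[1.8,0,-0.12,0,0]]

```text
clock: 42.58
tcp_pos: [0.619, -0.046, 0.2114]
eef_rot: [1.781, 2.588, 0.0]
force: [3.5, 1.3, 1.4]
grip_width: 0.2
grasp_force: 2.7
```

```bash
python3 -c "
from h import *
feel(4)"
```

```text
F tool [-0.01  3.51 -1.5 ] +- [0.13 0.22 0.21] M [-0.782 -0.038  0.007] grasp pt mm [619.1  -45.97  48.45] grip 2.8 18.1 t 42.8
```

This unit is also firm: about 2 mm of play, then 3.5 N. Second rocking cycle.

step_arm:
  commands:
    - [[1.8,0,0.3,0,0],[1.8,0,0.6,0,0],[1.8,0,0.9,0,0],[1.8,0,1.05,0,0],[1.8,0,1.15,0,0],[1.8,0,1.15,0,0],[1.8,0,1.15,0,0]]

```text
clock: 43.37
tcp_pos: [0.6292, -0.0422, 0.211]
eef_rot: [-1.781, -2.586, 0.002]
force: [-2.2, 0.2, 1.6]
grip_width: 0.209
grasp_force: 1.9
```

```bash
python3 -c "
from h import *
feel(4)"
```

```text
Traceback (most recent call last):
  File "h.py", line 50, in feel
    bot.capture("wrist"); s=bot.state(); T=T_tool(); F.append(T[:3,:3].T@s["force"]); M.append(T[:3,:3].T@s["moment"]); X.append(T[:3,3]+.163*T[:3,2])
    ~~~~~~~~~~~^^^^^^^^^
ValueError: 200 camera calls are used up
```

step_arm:
  commands:
    - [[1.8,0,-0.3,0,0],[1.8,0,-0.6,0,0],[1.8,0,-0.9,0,0],[1.8,0,-1.05,0,0],[1.8,0,-1.15,0,0],[1.8,0,-1.15,0,0],[1.8,0,-1.15,0,0]]

```text
clock: 44.05
tcp_pos: [0.6192, -0.046, 0.2116]
eef_rot: [1.781, 2.587, 0.001]
force: [0.3, 0.6, 2.1]
grip_width: 0.2
grasp_force: 0.6
```

```bash
python3 -c "
from h import *
feel(4)"
```

```text
Traceback (most recent call last):
  File "h.py", line 50, in feel
    bot.capture("wrist"); s=bot.state(); T=T_tool(); F.append(T[:3,:3].T@s["force"]); M.append(T[:3,:3].T@s["moment"]); X.append(T[:3,3]+.163*T[:3,2])
    ~~~~~~~~~~~^^^^^^^^^
ValueError: 200 camera calls are used up
```

step_arm:
  commands:
    - [[1.8,0,0.3,0,0],[1.8,0,0.6,0,0],[1.8,0,0.9,0,0],[1.8,0,1.05,0,0],[1.8,0,1.15,0,0],[1.8,0,1.15,0,0],[1.8,0,1.15,0,0]]

```text
clock: 44.63
tcp_pos: [0.6293, -0.0421, 0.2111]
eef_rot: [-1.781, -2.587, 0.001]
force: [-3.2, 0.1, 2.3]
grip_width: 0.208
grasp_force: 2.6
```

```bash
python3 -c "
from h import *
feel(4)"
```

```text
Traceback (most recent call last):
  File "h.py", line 50, in feel
    bot.capture("wrist"); s=bot.state(); T=T_tool(); F.append(T[:3,:3].T@s["force"]); M.append(T[:3,:3].T@s["moment"]); X.append(T[:3,3]+.163*T[:3,2])
    ~~~~~~~~~~~^^^^^^^^^
ValueError: 200 camera calls are used up
```

Camera calls are used up, since I spent them averaging force readings. From here I work by touch, and first I extract the other units' positions from the last wrist picture already stored.

Run:
```python
from h import *
z=np.load("last_wrist.npz"); p=z["p"].astype(int); d=z["d"]; M=z["M"]; P=cloud("wrist",d,M)
for (u0,u1,v0,v1) in((0,170,0,90),(175,275,0,110),(280,370,200,290)):
    sl=np.zeros((480,640),bool); sl[v0:v1,u0:u1]=1
    s=p.max(2)-p.min(2)
    w=sl&(p.min(2)>150)&(s<40)&(P[...,2]<.02)
    v,u=np.nonzero(w); q=(atz("wrist",np.c_[u,v],.008,M)[:,:2]*1000).astype(np.float32)
    c,sz,a=cv2.minAreaRect(q); print("flange",np.round(c,1),np.round(sz,1),(a+45)%90-45, "px",u.min(),u.max(),v.min(),v.max())
    t=sl&(P[...,2]>.058)&(P[...,2]<.078)
    print(" top",t.sum(),P[t].mean(0).round(4) if t.any() else None)
    yb=sl&(p[...,0]>180)&(p[...,1]>130)&(p[...,2]<90); n,L,S,C=cv2.connectedComponentsWithStats(yb.astype(np.uint8))
    for j in range(1,n):
        if S[j,4]>20: print(" yellow",C[j].round(0),atz("wrist",[C[j]],.022,M).round(4),np.median(P[L==j][:,2]).round(3))
s=bot.state(); print(s["joints"].round(2),s["clock"])
```

```text
flange [454.2  36.5] [53.1 47.3] 6.740897178649902 px 65 155 0 77
 top 579 [0.4568 0.035  0.0667]
 yellow [32. 47.] [[0.4177 0.0126 0.022 ]] 0.0
 yellow [113.  25.] [[0.4644 0.0397 0.022 ]] 0.028
flange [528.6  45.6] [51.7 51.2] 16.849966049194336 px 183 268 12 102
 top 849 [0.5378 0.0466 0.0693]
 yellow [237.  52.] [[0.539  0.0492 0.022 ]] 0.028
flange [627.6 -45.4] [51.2 54.6] 20.845327377319336 px 284 361 207 285
 top 642 [ 0.626  -0.0417  0.0696]
 yellow [343. 252.] [[ 0.6397 -0.0404  0.022 ]] 0.028
[-0.46  0.73  0.61  1.83 -0.58  0.77  0.83] 44.6333
```

Run:
```python
from h import *
k=bot.calibration("wrist"); Tc=np.array(k["T_tool_cam"])
def MM(pos,rv):
    T=np.eye(4); T[:3,:3]=R.from_rotvec(rv).as_matrix(); T[:3,3]=pos; return T@Tc
Ms={"w7":np.load("last_wrist.npz")["M"],"w5":MM([.5341,.0466,.2835],[-.46,3.105,.001]),"w4":MM([.5336,.0463,.2818],[.457,-3.106,.002]),"w3":MM([.58665,.02384,.45277],[.072,3.14,-.001]),"w1":MM([.5193,.023,.4516],[-.069,-3.141,-.001])}
rois={"w7":{"u1":(0,170,0,90),"u2":(170,280,0,115),"u3":(280,370,200,300)},"w5":{"u1":(295,400,65,175),"u2":(280,365,190,280)},"w4":{"u1":(295,400,65,175),"u2":(280,365,200,286)},"w3":{"u1":(300,362,40,108),"u2":(305,372,118,186),"u3":(230,296,205,270)},"w1":{"u1":(303,366,108,175),"u2":(312,374,180,245),"u3":(236,300,262,312)}}
for w in rois:
  p=cv2.imread(f"pics/{w}.png")[:,:,::-1].astype(int); M=Ms[w]
  for n,(a,b,c,d) in rois[w].items():
    q=p[c:d,a:b]; r,g,bl=q[...,0],q[...,1],q[...,2]
    def com(m,z):
        v,u=np.nonzero(m); return (atz("wrist",[[u.mean()+a,v.mean()+c]],z,M)[0,:2]*1000).round(1), len(u)
    m=(bl>r+50)&(bl>110); v,u=np.nonzero(m); hull=cv2.convexHull(np.c_[u,v].astype(np.int32)); (cx,cy),rad=cv2.minEnclosingCircle(hull)
    hb=(atz("wrist",[[cx+a,cy+c]],.022,M)[0,:2]*1000).round(1)
    y=(r>180)&(g>130)&(bl<r-60); nn,L,S,C=cv2.connectedComponentsWithStats(y.astype(np.uint8))
    print(w,n,"housing",hb,"r px",round(rad,1),[ (S[j,4],C[j].round(0).tolist(),(atz("wrist",[C[j]+[a,c]],.066,M)[0,:2]*1000).round(1).tolist(),(atz("wrist",[C[j]+[a,c]],.022,M)[0,:2]*1000).round(1).tolist()) for j in range(1,nn) if S[j,4]>8])
im=cv2.imread("pics/w7.png")[0:120,0:290]; im2=cv2.imread("pics/w5.png")[60:285,270:410]
a=cv2.resize(im,None,fx=2.7,fy=2.7,interpolation=cv2.INTER_CUBIC); b=cv2.resize(im2,None,fx=1.2,fy=1.2,interpolation=cv2.INTER_CUBIC); o=np.zeros((600,790,3),np.uint8); o[:a.shape[0],:a.shape[1]]=a; o[325:325+b.shape[0],:b.shape[1]]=b
c=cv2.resize(cv2.imread("pics/w3.png")[30:275,225:380],None,fx=1.1,fy=1.1,interpolation=cv2.INTER_CUBIC); o[325:325+c.shape[0],200:200+c.shape[1]]=c
d=cv2.resize(cv2.imread("pics/w4.png")[60:285,270:410],None,fx=1.2,fy=1.2); o[325:325+d.shape[0],400:400+d.shape[1]]=d
e=cv2.resize(cv2.imread("pics/w1.png")[100:320,230:380],None,fx=1.2,fy=1.2); o[325:325+e.shape[0],590:590+e.shape[1]]=e
cv2.imwrite("pics/cmp.png",o)
```

```text
w7 u1 housing [456.4  36.4] r px 36.0 [(np.int32(3455), [29.0, 48.0], [450.3, 13.2], [416.2, 11.3]), (np.int32(245), [113.0, 25.0], [489.8, 36.5], [464.6, 39.8])]
w7 u2 housing [528.7  45.2] r px 37.9 [(np.int32(404), [40.0, 33.0], [535.5, 48.2], [520.7, 54.1]), (np.int32(266), [70.0, 53.0], [551.7, 44.5], [540.5, 49.7])]
w7 u3 housing [626.4 -43.1] r px 31.7 [(np.int32(199), [64.0, 52.0], [633.0, -28.9], [640.0, -40.3]), (np.int32(50), [88.0, 69.0], [647.9, -32.7], [658.3, -45.0]), (np.int32(287), [43.0, 77.0], [627.4, -45.6], [633.3, -60.7]), (np.int32(77), [19.0, 98.0], [619.8, -61.1], [624.0, -79.8])]
w5 u1 housing [454.3  38.7] r px 34.2 [(np.int32(496), [83.0, 5.0], [429.6, 43.9], [421.3, 47.6]), (np.int32(303), [57.0, 54.0], [455.0, 39.0], [452.4, 41.7]), (np.int32(244), [48.0, 79.0], [468.0, 38.2], [468.2, 40.6])]
w5 u2 housing [528.   45.9] r px 31.6 [(np.int32(266), [42.0, 76.0], [531.6, 46.6], [546.0, 51.0])]
w4 u1 housing [454.6  38.5] r px 34.3 [(np.int32(713), [78.0, 6.0], [429.4, 41.2], [421.1, 44.4]), (np.int32(310), [58.0, 57.0], [455.1, 38.9], [452.6, 41.6]), (np.in
[... 360 characters left out ...]
t32(173), [38.0, 40.0], [537.6, 46.4], [540.1, 48.7])]
w3 u3 housing [626.1 -43.4] r px 18.9 [(np.int32(76), [24.0, 51.0], [628.1, -44.1], [641.4, -52.7]), (np.int32(55), [37.0, 50.0], [627.6, -31.1], [640.9, -38.2]), (np.int32(22), [1.0, 60.0], [635.8, -68.4], [650.0, -79.9]), (np.int32(142), [50.0, 62.0], [640.8, -19.5], [655.7, -25.1])]
w1 u1 housing [455.5  39.9] r px 19.5 [(np.int32(99), [33.0, 35.0], [456.1, 39.9], [456.9, 41.5]), (np.int32(76), [33.0, 48.0], [467.1, 39.9], [469.2, 41.5])]
w1 u2 housing [533.4  46.8] r px 18.6 [(np.int32(99), [34.0, 47.0], [535.0, 47.1], [545.3, 49.6])]
w1 u3 housing [626.1 -42.1] r px 17.9 [(np.int32(11), [38.0, 48.0], [618.7, -29.3], [639.1, -36.0])]
```

View pics/cmp.png

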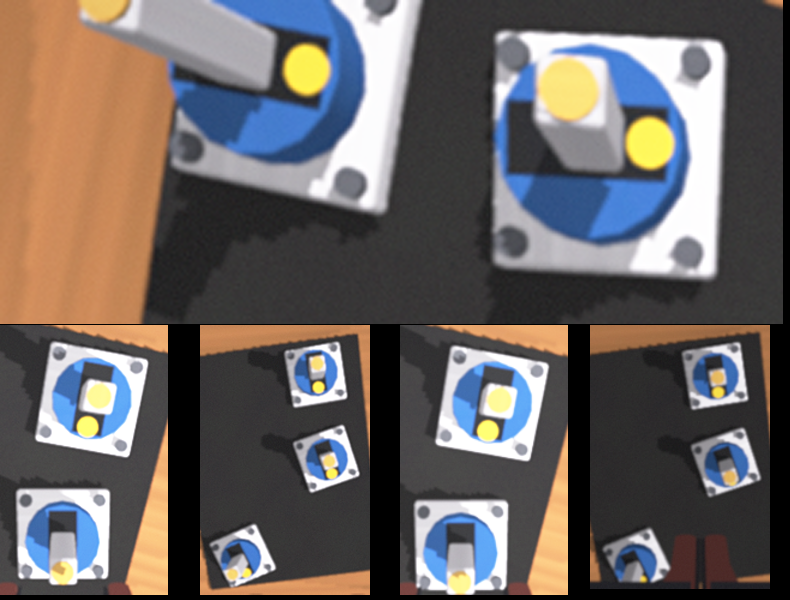

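Run:
```python
from h import *
k=bot.calibration("wrist"); Tc=np.array(k["T_tool_cam"])
rv=np.array([-1.866,-2.527,.003]); Rm=R.from_rotvec(rv).as_matrix()
T=np.eye(4); T[:3,:3]=Rm; T[:3,3]=np.array([.53057,.04457,.11878])-.163*Rm[:,2]; M=T@Tc
p=cv2.imread("pics/w6.png")[:,:,::-1].astype(int)
r,g,b=p[...,0],p[...,1],p[...,2]
u,v=np.meshgrid(np.arange(640),np.arange(480))
m=(b>r+50)&(b>110)&(v<300)
n,L,S,C=cv2.connectedComponentsWithStats(m.astype(np.uint8))
y=((r>180)&(g>130)&(b<r-60)&(v<300)); ny,Ly,Sy,Cy=cv2.connectedComponentsWithStats(y.astype(np.uint8))
for j in range(1,n):
    if S[j,4]>300:
        q=np.argwhere(L==j)[:,::-1].astype(np.int32); (cx,cy),rad=cv2.minEnclosingCircle(q); print("blue",round(cx),round(cy),round(rad),(atz("wrist",[[cx,cy]],.022,M)[0,:2]*1000).round(1))
for j in range(1,ny):
    if 100<Sy[j,4]<600: print("yellow",Cy[j].round(),Sy[j,4],"top",(atz("wrist",[Cy[j]],.066,M)[0,:2]*1000).round(1),"dot",(atz("wrist",[Cy[j]],.022,M)[0,:2]*1000).round(1))
# top of u1 in w7
z=np.load("last_wrist.npz"); print("u1 top w7",atz("wrist",[[39,2]],.066,z["M"]))
o=cv2.imread("pics/w6.png"); cv2.imwrite("pics/cmp2.png",cv2.resize(o[0:300,150:550],None,fx=2,fy=2,interpolation=cv2.INTER_CUBIC))
```

```text
blue 127 25 30 [383.2 140.7]
blue 205 224 33 [455.6  38.6]
blue 318 247 32 [528.8  45.5]
yellow [29.  5.] 212 top [354.2 133.1] dot [319.1 137.9]
yellow [99. 13.] 229 top [391.8 137.3] dot [365.2 143. ]
yellow [572. 144.] 106 top [632.7 147.3] dot [660.  155.3]
yellow [ 41. 224.] 138 top [378.4  25.4] dot [348.7   6.1]
yellow [224. 231.] 204 top [475.9  51.2] dot [468.1  37.7]
yellow [178. 247.] 296 top [454.6  35.7] dot [442.   18.7]
yellow [340. 250.] 195 top [536.9  59.2] dot [542.7  47.4]
yellow [321. 274.] 285 top [531.   43.5] dot [535.5  28.2]
u1 top w7 [[0.44963305 0.03589763 0.066     ]]
```

View pics/cmp2.png

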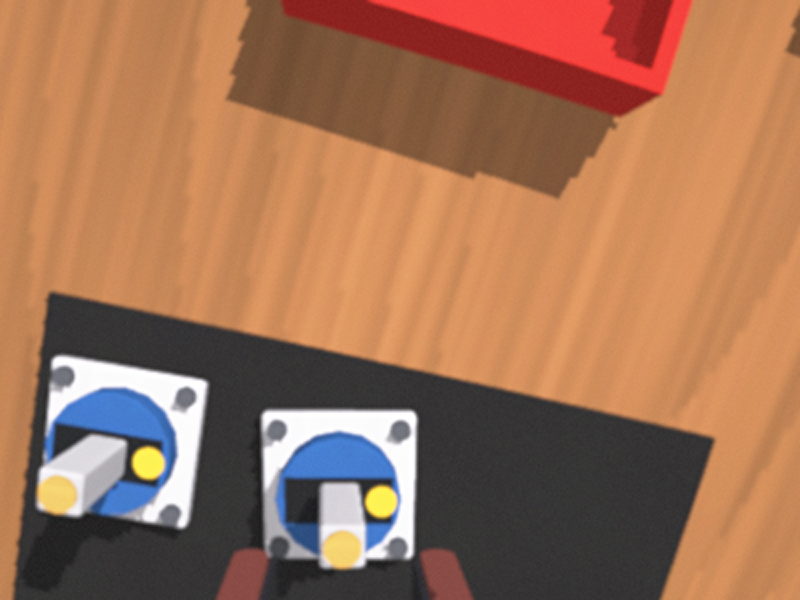

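In the stored w7 picture the middle unit's spindle leans visibly towards its dot, which my force reading missed: the contact slides down to the fingertip edge, where the lever is short. I measure the lean from the spindle side faces in the stored depth.

Run:
```python
from h import *
z=np.load("last_wrist.npz"); p=z["p"].astype(int); d=z["d"]; M=z["M"]; P=cloud("wrist",d,M)
for n,(x,y,yaw) in {"u1":(.4564,.0364,6.7),"u2":(.5287,.0452,16.8),"u3":(.6264,-.0431,20.8)}.items():
    a=np.radians(yaw); ex=np.array([np.cos(a),np.sin(a)]); ey=np.array([-ex[1],ex[0]])
    q=P[...,:2]-[x,y]; ux=q@ex*1000; uy=q@ey*1000; zz=P[...,2]*1000
    m=(abs(ux)<22)&(abs(uy)<22)&(zz>32)&(zz<80)&(d>0)
    print(n,m.sum())
    for lo in range(32,76,4):
        k=m&(zz>=lo)&(zz<lo+4)
        if k.sum()>5: print("  z",lo,k.sum(),"ux min/med/max",np.percentile(ux[k],[3,50,97]).round(1),"uy",np.percentile(uy[k],[3,50,97]).round(1))
```

```text
u1 1375
  z 32 115 ux min/med/max [-3.9  3.6  4.7] uy [-4.5  1.1  7. ]
  z 36 112 ux min/med/max [-4.4  3.5  4.4] uy [-4.4 -0.   6.9]
  z 40 116 ux min/med/max [-4.4  3.3  4.3] uy [-4.5  0.3  6.8]
  z 44 129 ux min/med/max [-5.6  3.3  4.3] uy [-4.5  0.8  7. ]
  z 48 132 ux min/med/max [-3.7  3.   4.1] uy [-4.5  0.2  6.7]
  z 52 132 ux min/med/max [-3.7  3.   4.1] uy [-4.4  0.5  5.9]
  z 56 122 ux min/med/max [-5.5  2.7  4. ] uy [-4.5 -0.7  5. ]
  z 60 124 ux min/med/max [-5.1  2.8  4. ] uy [-4.4 -1.2  3.4]
  z 64 108 ux min/med/max [-6.4  2.5  3.9] uy [-4.4 -1.7  2.6]
  z 68 238 ux min/med/max [-8.1 -0.1  3.3] uy [-4.3 -2.   1.3]
  z 72 47 ux min/med/max [-5.7 -2.   2.1] uy [-3.1 -1.2  0.5]
u2 1144
  z 32 31 ux min/med/max [-1.7  5.   9.3] uy [-6.5 -6.1  2.7]
  z 36 48 ux min/med/max [-1.3  8.  10.2] uy [-6.5 -5.9  3. ]
  z 40 30 ux min/med/max [-0.2  5.3 10.6] uy [-6.5 -6.3 -0.9]
  z 44 51 ux min/med/max [ 0.4  9.4 11.2] uy [-6.5 -6.2  3.1]
  z 48 58 ux min/med/max [ 1.1  9.5 11.9] uy [-6.4 -6.1  3.2]
  z 52 46 ux min/med/max [ 2.1  7.9 12.6] uy [-6.4 -6.   3.3]
  z 56 53 ux min/med
[... 254 characters left out ...]
[ 4.9  7.8 11.8] uy [-4.8 -0.3  4.2]
u3 894
  z 32 32 ux min/med/max [-5.7 -0.6  5.7] uy [4.6 5.4 5.7]
  z 36 36 ux min/med/max [-5.1 -0.3  5. ] uy [5.  5.4 5.7]
  z 40 40 ux min/med/max [-5.4 -0.   5.4] uy [4.9 5.3 5.7]
  z 44 39 ux min/med/max [-5.3  0.3  5.3] uy [5.  5.4 5.7]
  z 48 40 ux min/med/max [-5.3  0.3  5.8] uy [4.1 5.4 5.8]
  z 52 47 ux min/med/max [-5.6 -0.3  5.6] uy [4.4 5.4 5.7]
  z 56 48 ux min/med/max [-5.5 -0.3  5.5] uy [4.9 5.5 5.8]
  z 60 45 ux min/med/max [-5.4  0.3  5.1] uy [4.9 5.4 5.8]
  z 64 54 ux min/med/max [-5.2  0.2  5.5] uy [4.7 5.5 5.8]
  z 68 342 ux min/med/max [-5.4  0.2  6. ] uy [-5.9  1.5  5.5]
  z 72 171 ux min/med/max [-3.9  0.2  4.3] uy [-4.4 -0.5  4. ]
```

The depth gives clear leans: the near unit −0.034 (firm, at its stop) and the middle unit +0.16 (worn). The far unit still needs a clear test, so I repeat the push near the spindle's top, where the lever is long.

step_arm:
  commands:
    - [[3,0,-0.2,0,0],[3,0,-0.3,0,0],[3,0,-0.3,-1.2,0],[3,0,-0.3,-2.3,0],[3,0,-0.5,-2.3,0],[3,0,-0.7,-2.3,0],[3,0,-0.9,-2.3,0],[3,0,-1.1,-2.3,0],[3,0,-1.2,-2.3,0],[3,0,-1.2,-2.3,0]]

```text
clock: 45.47
tcp_pos: [0.6181, -0.0463, 0.2341]
eef_rot: [-1.781, -2.587, 0.001]
force: [-0.7, 1.0, 0.2]
grip_width: 0.342
grasp_force: 0.0
```

step_arm:
  commands:
    - [[3,0,0,0,0]]

```text
clock: 45.55
tcp_pos: [0.6183, -0.0462, 0.2341]
eef_rot: [-1.781, -2.587, 0.0]
force: [0.4, -0.3, -0.3]
grip_width: 0.342
grasp_force: 0.0
```

step_arm:
  commands:
    - [[3,0,-0.1,0,0],[3,0,-0.2,0,0],[3,0,-0.3,0,0],[3,0,-0.35,0,0],[3,0,-0.35,0,0]]

```text
clock: 45.97
tcp_pos: [0.6152, -0.0475, 0.2343]
eef_rot: [-1.781, -2.588, 0.0]
force: [0.1, -0.0, -0.1]
grip_width: 0.34
grasp_force: 0.0
```

step_arm:
  commands:
    - [[3,0,0,0,0]]

```text
clock: 46.05
tcp_pos: [0.6152, -0.0475, 0.2343]
eef_rot: [-1.781, -2.588, 0.0]
force: [0.0, 0.4, -0.2]
grip_width: 0.337
grasp_force: 0.0
```

step_arm:
  commands:
    - [[3,0,0,0,0]]

```text
clock: 46.13
tcp_pos: [0.6152, -0.0474, 0.2343]
eef_rot: [-1.781, -2.588, 0.0]
force: [-0.4, 0.8, 0.8]
grip_width: 0.337
grasp_force: 0.0
```

step_arm:
  commands:
    - [[3,0,-0.1,0,0],[3,0,-0.2,0,0],[3,0,-0.2,0,0]]

```text
clock: 46.38
tcp_pos: [0.6132, -0.0482, 0.2344]
eef_rot: [-1.781, -2.588, -0.0]
force: [0.1, -0.0, -0.3]
grip_width: 0.341
grasp_force: 0.1
```

step_arm:
  commands:
    - [[3,0,-0.1,0,0],[3,0,-0.2,0,0],[3,0,-0.2,0,0]]

```text
clock: 46.63
tcp_pos: [0.6113, -0.049, 0.2343]
eef_rot: [-1.782, -2.587, 0.0]
force: [-0.0, 0.1, -0.2]
grip_width: 0.34
grasp_force: 0.1
```

step_arm:
  commands:
    - [[3,0,-0.1,0,0],[3,0,-0.2,0,0],[3,0,-0.2,0,0]]

```text
clock: 46.88
tcp_pos: [0.6096, -0.0496, 0.2344]
eef_rot: [1.781, 2.588, 0.0]
force: [0.8, -0.0, -0.1]
grip_width: 0.34
grasp_force: 0.1
```

step_arm:
  commands:
    - [[3,0,-0.1,0,0],[3,0,-0.2,0,0],[3,0,-0.2,0,0]]

```text
clock: 47.13
tcp_pos: [0.6082, -0.0501, 0.2347]
eef_rot: [1.78, 2.587, 0.002]
force: [2.6, 0.5, 1.2]
grip_width: 0.339
grasp_force: 1.3
```

step_arm:
  commands:
    - [[3,0,-0.1,0,0],[3,0,-0.2,0,0],[3,0,-0.2,0,0]]

```text
clock: 47.38
tcp_pos: [0.6066, -0.0508, 0.2351]
eef_rot: [1.78, 2.587, 0.003]
force: [3.4, 2.0, 4.4]
grip_width: 0.341
grasp_force: 2.6
```

step_arm:
  commands:
    - [[3,0,-0.1,0,0],[3,0,-0.2,0,0],[3,0,-0.2,0,0]]

```text
clock: 47.63
tcp_pos: [0.6051, -0.0515, 0.2354]
eef_rot: [1.78, 2.586, 0.003]
force: [4.7, 2.7, 7.2]
grip_width: 0.338
grasp_force: 3.2
```

step_arm:
  commands:
    - [[3,0,0.3,0,0],[3,0,0.6,0,0],[3,0,0.9,0,0],[3,0,1.2,0,0],[3,0,1.5,0,0],[3,0,1.8,0,0],[3,0,2.1,0,0],[3,0,2.4,0,0],[3,0,2.4,0,0]]

```text
clock: 48.38
tcp_pos: [0.6269, -0.0429, 0.2342]
eef_rot: [1.781, 2.588, -0.0]
force: [1.1, 0.7, 0.1]
grip_width: 0.343
grasp_force: 0.0
```

step_arm:
  commands:
    - [[3,0,0.2,0,0],[3,0,0.3,0,0],[3,0,0.3,0,0]]

```text
clock: 48.63
tcp_pos: [0.6294, -0.0421, 0.2344]
eef_rot: [1.781, 2.588, 0.0]
force: [1.2, 0.0, -0.6]
grip_width: 0.344
grasp_force: 0.0
```

step_arm:
  commands:
    - [[3,0,0.2,0,0],[3,0,0.3,0,0],[3,0,0.3,0,0]]

```text
clock: 48.88
tcp_pos: [0.6323, -0.0409, 0.2344]
eef_rot: [1.781, 2.588, 0.0]
force: [0.1, 0.0, 0.9]
grip_width: 0.338
grasp_force: 0.0
```

step_arm:
  commands:
    - [[3,0,0.2,0,0],[3,0,0.3,0,0],[3,0,0.3,0,0]]

```text
clock: 49.13
tcp_pos: [0.6351, -0.0398, 0.2344]
eef_rot: [1.781, 2.588, 0.0]
force: [0.5, -0.9, 0.5]
grip_width: 0.338
grasp_force: 0.0
```

step_arm:
  commands:
    - [[3,0,0.15,0,0],[3,0,0.2,0,0],[3,0,0.2,0,0]]

```text
clock: 49.38
tcp_pos: [0.6369, -0.0391, 0.2344]
eef_rot: [1.781, 2.588, 0.0]
force: [0.4, -0.7, -0.7]
grip_width: 0.341
grasp_force: 0.0
```

step_arm:
  commands:
    - [[3,0,0.15,0,0],[3,0,0.2,0,0],[3,0,0.2,0,0]]

```text
clock: 49.63
tcp_pos: [0.6386, -0.0385, 0.2343]
eef_rot: [-1.781, -2.588, 0.0]
force: [-0.2, -0.3, 0.6]
grip_width: 0.341
grasp_force: 0.2
```

step_arm:
  commands:
    - [[3,0,0.1,0,0],[3,0,0.15,0,0],[3,0,0.15,0,0]]

```text
clock: 49.88
tcp_pos: [0.6396, -0.0383, 0.2343]
eef_rot: [-1.781, -2.587, 0.001]
force: [-4.0, -0.6, 3.0]
grip_width: 0.341
grasp_force: 2.2
```

step_arm:
  commands:
    - [[3,0,0.1,0,0],[3,0,0.15,0,0],[3,0,0.15,0,0]]

```text
clock: 50.13
tcp_pos: [0.6411, -0.0379, 0.2347]
eef_rot: [-1.782, -2.587, 0.001]
force: [-5.2, -0.7, 6.5]
grip_width: 0.344
grasp_force: 3.2
```

At the spindle's top the far unit travels freely over about 14 mm between stops, so it is worn (φ ≈ 0.175). The low-lever data agree: middle and far units worn (4–5 mm at the tip edge), near unit firm (under 1 mm). I grip the far unit now.

step_arm:
  commands:
    - [[3,0,-0.8,0,0],[3,0,-1.5,0,0],[3,0,-1.5,0,0],[3,0,-1.5,1.2,0],[3,0,-1.5,2.1,0],[3,0,-1.5,2.1,0],[3,0,-1.5,2.1,0],[3,0,-1.5,2.1,0],[0.5,0,-1.5,2.1,0],[0.5,0,-1.5,2.1,0],[0.5,0,-1.5,2.1,0],[0.5,0,-1.5,2.1,0]]
  squeeze: 25

```text
clock: 51.13
tcp_pos: [0.6272, -0.0429, 0.2134]
eef_rot: [-1.781, -2.587, 0.0]
force: [0.0, 0.2, 0.1]
grip_width: 0.134
grasp_force: 25.0
```

step_arm:
  commands:
    - [[0.5,0,0,0,0],[0.5,0,0,0,0],[0.5,0,0,-1,0],[0.5,0,0,-2,0],[0.5,0,0,-3,0],[0.5,0,0,-3,0],[0.5,0,0,-3,0]]

```text
clock: 51.72
tcp_pos: [0.6278, -0.0427, 0.2444]
eef_rot: [1.78, 2.587, 0.002]
force: [-0.1, -0.1, -4.1]
grip_width: 0.136
grasp_force: 25.0
```

Run:
```python
from h import *
a=np.radians(92); ex=np.array([np.cos(np.radians(2)),np.sin(np.radians(2))]); ey=np.array([-ex[1],ex[0]])
c=np.array([.519,.3065])
for o in(-.07,0): 
    q=c+o*ey; print(q.round(4),go([*q,.12],a))
s=bot.state(); print(s["force"],s["grip_width"]*87.8,s["grasp_force"],s["joints"].round(2),T_tool()[:3,3])
```

```text
[0.5214 0.2365] ([29.89, 0.02, -5.78], np.float64(0.3302))
[0.519  0.3065] ([36.51, 2.29, -5.77], np.float64(0.3302))
[-0.07519145 -0.07616578 -4.06186899] 11.94703970612373 24.99662607908249 [-0.49  0.68  0.65  1.83 -0.55  0.82  0.8 ] [ 0.62776052 -0.04272703  0.24438202]
```

Holding it (4.1 N). Carrying it to the tray's middle slot.

step_arm:
  commands:
    - [[0.5,0,0,-3,0],[0.5,0,0,-5.8,0],[0.5,3,0.2,-5.8,0.03],[0.5,6,0.4,-5.8,0.06],[0.5,9.5,0.6,-5.8,0.1],[0.5,13,0.8,-5.8,0.13],[0.5,16.5,1,-5.8,0.17],[0.5,20,1.3,-5.8,0.2],[0.5,23.5,1.5,-5.8,0.24],[0.5,27,1.7,-5.8,0.28],[0.5,30,1.9,-5.8,0.3],[0.5,33,2.1,-5.8,0.33]]

```text
clock: 52.72
tcp_pos: [0.5281, 0.2749, 0.301]
eef_rot: [-2.182, -2.26, 0.001]
force: [-0.0, -0.3, -4.8]
grip_width: 0.135
grasp_force: 25.0
```

step_arm:
  commands:
    - [[0.5,2.0,0.1,0,0],[0.5,3.5,0.2,0,0],[0.5,3.5,0.2,0,0],[0.5,3.5,0.2,0,0],[0.5,3.5,0.2,0,0]]

```text
clock: 53.13
tcp_pos: [0.5305, 0.3062, 0.3013]
eef_rot: [2.184, 2.257, -0.001]
force: [-0.6, -0.3, -5.7]
grip_width: 0.135
grasp_force: 25.0
```

Run:
```python
from h import *
s=bot.state(); print(s["force"],s["grip_width"]*87.8,s["grasp_force"],s["joints"].round(2),T_tool()[:3,3],go([.519,.3065,.036],np.radians(92)))
```

```text
[-0.62197473 -0.289273   -5.74800775] 11.89373714737302 24.999234080314636 [-1.2   0.63  0.82  1.84 -0.56  0.92 -0.09] [0.53045689 0.30619583 0.30131682] ([0.1, -1.14, 8.33], np.float64(-0.0019))
```

step_arm:
  commands:
    - [[0.5,0.1,-1.1,0,0],[0.5,0.1,-1.1,2.5,0],[0.5,0.1,-1.1,5,0],[0.5,0.1,-1.1,6.5,0],[0.5,0.1,-1.1,7.5,0],[0.5,0.1,-1.1,7.9,0],[0.5,0.1,-1.1,8.1,0],[0.5,0.1,-1.1,8.1,0],[0.5,0.1,-1.1,8.1,0]]

```text
clock: 53.88
tcp_pos: [0.5195, 0.3086, 0.2213]
eef_rot: [2.182, 2.259, 0.002]
force: [1.0, -0.0, -4.4]
grip_width: 0.134
grasp_force: 25.0
```

step_arm:
  commands:
    - [[0.5,0,0,0.15,0],[0.5,0,0,0.25,0],[0.5,0,0,0.3,0],[0.5,0,0,0.3,0]]

```text
clock: 54.22
tcp_pos: [0.519, 0.3087, 0.2175]
eef_rot: [-2.182, -2.26, -0.0]
force: [0.2, 0.5, -4.2]
grip_width: 0.133
grasp_force: 25.0
```

step_arm:
  commands:
    - [[0.5,0,0,0.1,0],[0.5,0,0,0.2,0],[0.5,0,0,0.2,0]]

```text
clock: 54.47
tcp_pos: [0.5189, 0.3086, 0.2151]
eef_rot: [-2.182, -2.26, 0.001]
force: [0.4, 0.6, -4.9]
grip_width: 0.138
grasp_force: 25.0
```

step_arm:
  commands:
    - [[0.5,0,0,0.1,0],[0.5,0,0,0.15,0],[0.5,0,0,0.15,0]]

```text
clock: 54.72
tcp_pos: [0.5191, 0.3085, 0.2144]
eef_rot: [-2.182, -2.259, -0.0]
force: [-2.3, -1.3, 3.1]
grip_width: 0.134
grasp_force: 25.0
```

step_arm:
  commands:
    - [[0.5,0,0,0.1,0],[0.5,0,0,0.15,0],[0.5,0,0,0.15,0]]

```text
clock: 54.97
tcp_pos: [0.5193, 0.3083, 0.2143]
eef_rot: [-2.182, -2.258, -0.001]
force: [-7.0, -2.5, 18.0]
grip_width: 0.135
grasp_force: 25.0
```

step_arm:
  commands:
    - [[0.5,0,0,0.1,0],[0.5,0,0,0.15,0],[0.5,0,0,0.15,0]]

```text
clock: 55.22
tcp_pos: [0.5194, 0.3081, 0.2142]
eef_rot: [-2.181, -2.257, -0.002]
force: [-11.7, -3.7, 31.9]
grip_width: 0.135
grasp_force: 25.0
```

step_arm:
  commands:
    - [[0.5,0,0,-0.35,0],[0.5,0,0,-0.35,0],[2,0,0,-0.35,0],[3,0,0,-0.35,0],[3,0,0,-0.35,0],[3,0,0,-1.5,0],[3,0,0,-2.6,0],[3,0,0.3,-2.6,0],[3,0,0.6,-2.6,0],[3,0,0.8,-2.6,0],[3,0,0.8,-2.6,0]]
  squeeze: 3

```text
clock: 56.13
tcp_pos: [0.5274, 0.3089, 0.2368]
eef_rot: [2.182, 2.26, 0.001]
force: [-0.4, -0.0, -0.6]
grip_width: 0.342
grasp_force: 0.0
```

step_arm:
  commands:
    - [[3,0,0.1,0,0],[3,0,0.2,0,0],[3,0,0.2,0,0]]

```text
clock: 56.38
tcp_pos: [0.529, 0.3089, 0.2366]
eef_rot: [-2.182, -2.26, 0.001]
force: [0.0, -0.1, -0.4]
grip_width: 0.339
grasp_force: 0.0
```

step_arm:
  commands:
    - [[3,0,0.1,0,0],[3,0,0.2,0,0],[3,0,0.2,0,0]]

```text
clock: 56.63
tcp_pos: [0.5311, 0.309, 0.2368]
eef_rot: [2.182, 2.26, 0.0]
force: [0.3, -0.3, -0.0]
grip_width: 0.34
grasp_force: 0.0
```

step_arm:
  commands:
    - [[3,0,0.1,0,0],[3,0,0.15,0,0],[3,0,0.15,0,0]]

```text
clock: 56.88
tcp_pos: [0.5326, 0.3091, 0.2369]
eef_rot: [2.182, 2.26, 0.0]
force: [0.6, -0.4, -0.2]
grip_width: 0.345
grasp_force: 0.0
```

step_arm:
  commands:
    - [[3,0,0.1,0,0],[3,0,0.15,0,0],[3,0,0.15,0,0]]

```text
clock: 57.13
tcp_pos: [0.5341, 0.3091, 0.2369]
eef_rot: [2.182, 2.26, 0.0]
force: [-0.3, 0.0, 0.1]
grip_width: 0.341
grasp_force: 0.0
```

step_arm:
  commands:
    - [[3,0,0.1,0,0],[3,0,0.15,0,0],[3,0,0.15,0,0]]

```text
clock: 57.38
tcp_pos: [0.5354, 0.3092, 0.2368]
eef_rot: [-2.182, -2.26, 0.0]
force: [-0.1, -0.5, 0.4]
grip_width: 0.339
grasp_force: 0.4
```

step_arm:
  commands:
    - [[3,0,0.1,0,0],[3,0,0.15,0,0],[3,0,0.15,0,0]]

```text
clock: 57.63
tcp_pos: [0.5366, 0.3093, 0.2369]
eef_rot: [-2.181, -2.259, 0.001]
force: [-4.1, -0.5, 4.1]
grip_width: 0.338
grasp_force: 2.5
```

The far unit stands in the tray, spindle at its stop towards the dot. Back off and go to the middle unit.

step_arm:
  commands:
    - [[3,0,-0.6,0,0],[3,0,-1.0,0,0],[3,0,-1.0,-3,0],[3,0,-1.0,-6.5,0],[3,0,-1.0,-6.5,0],[3,0,-1.0,-6.5,0]]

```text
clock: 58.13
tcp_pos: [0.5275, 0.3092, 0.3036]
eef_rot: [2.181, 2.26, 0.007]
force: [-0.1, -0.4, -1.1]
grip_width: 0.341
grasp_force: 0.0
```

Run:
```python
from h import *
s=bot.state(); print(s["force"],T_tool()[:3,3],go([.5364,.0475,.12],np.radians(106.8)))
```

```text
[-0.13722264 -0.4009276  -1.132743  ] [0.52752681 0.30915329 0.3036024 ] ([-26.23, -0.1, 0.09], np.float64(-0.2581))
```

step_arm:
  commands:
    - [[3,-4,0,0,-0.05],[3,-8,0,0,-0.1],[3,-12,0,0,-0.15],[3,-16,0,0,-0.2],[3,-20,0,0,-0.26],[3,-24,0,0,-0.26],[3,-26.2,-0.1,0,-0.26],[3,-26.2,-0.1,0,-0.26],[3,-26.2,-0.1,0,-0.26],[3,-26.2,-0.1,0,-0.26]]

```text
clock: 58.97
tcp_pos: [0.5349, 0.048, 0.301]
eef_rot: [-1.869, -2.524, 0.001]
force: [-0.9, 1.6, 1.0]
grip_width: 0.342
grasp_force: 0.0
```

Run:
```python
from h import *
s=bot.state(); print(s["force"],T_tool()[:3,3],go([.5364,.0475,.054],np.radians(106.8)))
```

```text
[-0.93237973  1.60828066  0.96179592] [0.53488121 0.0480034  0.30102285] ([-0.11, 0.16, 6.5], np.float64(0.0026))
```

step_arm:
  commands:
    - [[3,-0.1,0.15,2,0],[3,-0.1,0.15,4.5,0],[3,-0.1,0.15,5.8,0],[3,-0.1,0.15,6.5,0],[3,-0.1,0.15,6.5,0],[3,-0.1,0.15,6.5,0]]

```text
clock: 59.47
tcp_pos: [0.537, 0.047, 0.2369]
eef_rot: [-1.87, -2.524, 0.001]
force: [1.1, -0.3, 0.5]
grip_width: 0.344
grasp_force: 0.0
```

step_arm:
  commands:
    - [[3,0,-0.3,0,0],[3,0,-0.6,0,0],[3,0,-0.9,0,0],[3,0,-1.2,0,0],[3,0,-1.5,0,0],[3,0,-1.8,0,0],[3,0,-2.0,0,0],[3,0,-2.0,0,0]]

```text
clock: 60.13
tcp_pos: [0.5172, 0.0405, 0.2369]
eef_rot: [-1.871, -2.523, 0.0]
force: [0.9, 0.2, -0.5]
grip_width: 0.339
grasp_force: 0.0
```

step_arm:
  commands:
    - [[3,0,-0.1,0,0],[3,0,-0.2,0,0],[3,0,-0.2,0,0]]

```text
clock: 60.38
tcp_pos: [0.5157, 0.0401, 0.2368]
eef_rot: [-1.871, -2.524, 0.0]
force: [-0.0, -0.3, 0.2]
grip_width: 0.339
grasp_force: 0.0
```

step_arm:
  commands:
    - [[3,0,-0.1,0,0],[3,0,-0.2,0,0],[3,0,-0.2,0,0]]

```text
clock: 60.63
tcp_pos: [0.5137, 0.0395, 0.2368]
eef_rot: [-1.871, -2.524, 0.0]
force: [-0.1, 0.5, -0.6]
grip_width: 0.341
grasp_force: 0.0
```

step_arm:
  commands:
    - [[3,0,-0.1,0,0],[3,0,-0.15,0,0],[3,0,-0.15,0,0]]

```text
clock: 60.88
tcp_pos: [0.5124, 0.039, 0.2368]
eef_rot: [-1.871, -2.524, 0.0]
force: [0.6, -0.3, -0.1]
grip_width: 0.345
grasp_force: 0.0
```

step_arm:
  commands:
    - [[3,0,-0.1,0,0],[3,0,-0.15,0,0],[3,0,-0.15,0,0]]

```text
clock: 61.13
tcp_pos: [0.5109, 0.0386, 0.2368]
eef_rot: [-1.871, -2.524, 0.0]
force: [0.5, -0.4, -0.3]
grip_width: 0.34
grasp_force: 0.0
```

step_arm:
  commands:
    - [[3,0,-0.1,0,0],[3,0,-0.15,0,0],[3,0,-0.15,0,0]]

```text
clock: 61.38
tcp_pos: [0.5095, 0.0382, 0.2368]
eef_rot: [-1.871, -2.524, 0.0]
force: [0.8, 0.6, -0.2]
grip_width: 0.338
grasp_force: 0.0
```

step_arm:
  commands:
    - [[3,0,-0.1,0,0],[3,0,-0.15,0,0],[3,0,-0.15,0,0]]

```text
clock: 61.63
tcp_pos: [0.508, 0.0377, 0.2368]
eef_rot: [-1.871, -2.524, 0.0]
force: [0.0, -0.0, 0.7]
grip_width: 0.34
grasp_force: 0.0
```

step_arm:
  commands:
    - [[3,0,-0.1,0,0],[3,0,-0.15,0,0],[3,0,-0.15,0,0]]

```text
clock: 61.88
tcp_pos: [0.5066, 0.0373, 0.2368]
eef_rot: [-1.871, -2.524, 0.0]
force: [-0.3, -1.0, -0.7]
grip_width: 0.342
grasp_force: 0.0
```

No contact along the whole sweep, so the middle unit has been knocked from its place. I check whether the networks still answer on the newest stored wrist picture (t≈43 s).

Run:
```python
from h import *
for c in("wrist","top"):
    try: print(c,bot.mark_of(c,"unit_a"))
    except Exception as e: print(e)
print(bot.state()["clock"])
```

```text
wrist [{'location': [178.9, 36.7], 'score': 0.71}, {'location': [310.7, 277.0], 'score': 0.7}]
top [{'location': [334.1, 226.5], 'score': 0.68}, {'location': [193.8, 216.0], 'score': 0.62}]
61.9833
```

Run:
```python
from h import *
Tc=np.array(bot.calibration("wrist")["T_tool_cam"]); T=np.eye(4); T[:3,:3]=R.from_rotvec([1.781,2.588,0]).as_matrix(); T[:3,3]=[.6191,-.04597,.2114]; M=T@Tc
for q in([178.9,36.7],[310.7,277.0]): print(atz("wrist",[q],0.002,M).round(4))
try: print(bot.spot_in("wrist","unit_a"))
except Exception as e: print(e)
```

```text
[[0.5177 0.0389 0.002 ]]
[[ 0.6146 -0.048   0.002 ]]
[{'bbox': [175.3, 45.6, 122.5, 88.3], 'score': 0.97}, {'bbox': [39.5, 30.9, 78.9, 61.8], 'score': 0.88}, {'bbox': [310.0, 293.1, 102.3, 122.3], 'score': 0.63}]
```

The network still places it near its old spot at t=43, so the knock came later. I search by touch with a narrow rake at housing height: pushing low slides a unit rather than tipping it.

step_arm:
  commands:
    - [[1,0,0.8,0,0],[1,0,1.6,0,0],[1,0,2.3,0,0],[1,0,2.3,0,0],[1,0,2.3,1.0,0],[1,0,2.3,2.0,0],[1,0,2.3,2.6,0],[1,0,2.3,2.9,0],[1,0,2.3,2.9,0]]
  squeeze: 15

```text
clock: 62.78
tcp_pos: [0.5282, 0.0436, 0.2081]
eef_rot: [-1.87, -2.52, 0.0]
force: [-6.4, 1.5, 17.4]
grip_width: 0.114
grasp_force: 8.8
```

step_arm:
  commands:
    - [[1,0,0,0.2,0],[1,0,0,0.3,0],[1,0,0,0.4,0],[1,0,0,0.4,0],[1,0,0,0.4,0]]

```text
clock: 63.2
tcp_pos: [0.5282, 0.0429, 0.2075]
eef_rot: [-1.871, -2.518, -0.005]
force: [-20.0, 1.9, 63.5]
grip_width: 0.111
grasp_force: 31.7
```

step_arm:
  commands:
    - [[1,0,0,-0.35,0],[1,0,0,-0.4,0],[1,0,0,-0.4,0]]

```text
clock: 63.45
tcp_pos: [0.5286, 0.0438, 0.2082]
eef_rot: [-1.871, -2.523, -0.001]
force: [-3.0, -0.1, 15.4]
grip_width: 0.113
grasp_force: 7.5
```

Run:
```python
from h import *
T=T_tool(); s=bot.state(); F=T[:3,:3].T@s["force"]; M=T[:3,:3].T@s["moment"]; print(F.round(2),M.round(3),T[:3,3].round(4))
```

```text
[  0.74  -2.87 -15.44] [0.825 0.169 0.009] [0.5286 0.0438 0.2082]
```

step_arm:
  commands:
    - [[1,0,0,-1.7,0],[1,0,0,-3.4,0],[1,1,0.8,-3.4,0],[1,2,0.8,-3.4,0],[1,2,0.8,-3.4,0],[1,2,0.8,-2.5,0],[1,2,0.8,-1.8,0],[1,2,0.8,-1.8,0]]

```text
clock: 64.12
tcp_pos: [0.5295, 0.0652, 0.2236]
eef_rot: [-1.87, -2.522, 0.005]
force: [1.0, 0.5, -1.3]
grip_width: 0.111
grasp_force: 0.0
```

step_arm:
  commands:
    - [[1,0,-0.3,0,0],[1,0,-0.6,0,0],[1,0,-0.8,0,0],[1,0,-0.8,0,0]]

```text
clock: 64.45
tcp_pos: [0.5224, 0.0627, 0.2259]
eef_rot: [-1.872, -2.523, 0.0]
force: [-0.5, 0.2, -0.2]
grip_width: 0.112
grasp_force: 0.0
```

step_arm:
  commands:
    - [[1,0,-0.2,0,0],[1,0,-0.4,0,0],[1,0,-0.4,0,0]]

```text
clock: 64.7
tcp_pos: [0.5187, 0.0619, 0.226]
eef_rot: [-1.871, -2.523, -0.0]
force: [0.1, 0.4, -0.4]
grip_width: 0.108
grasp_force: 0.0
```

step_arm:
  commands:
    - [[1,0,-0.2,0,0],[1,0,-0.4,0,0],[1,0,-0.4,0,0]]

```text
clock: 64.95
tcp_pos: [0.5149, 0.0607, 0.2258]
eef_rot: [-1.871, -2.523, 0.0]
force: [0.1, -0.7, 0.3]
grip_width: 0.112
grasp_force: 0.0
```

step_arm:
  commands:
    - [[1,0,-0.2,0,0],[1,0,-0.4,0,0],[1,0,-0.4,0,0]]

```text
clock: 65.2
tcp_pos: [0.511, 0.0595, 0.2258]
eef_rot: [-1.871, -2.523, 0.0]
force: [0.2, 0.6, 0.4]
grip_width: 0.112
grasp_force: 0.0
```

step_arm:
  commands:
    - [[1,0,-0.2,0,0],[1,0,-0.5,0,0],[1,0,-0.5,0,0]]

```text
clock: 65.45
tcp_pos: [0.5061, 0.058, 0.2258]
eef_rot: [-1.871, -2.523, 0.001]
force: [0.4, 1.0, 0.6]
grip_width: 0.111
grasp_force: 0.0
```

step_arm:
  commands:
    - [[1,0,-0.2,0,0],[1,0,-0.5,0,0],[1,0,-0.5,0,0]]

```text
clock: 65.7
tcp_pos: [0.5013, 0.0565, 0.2258]
eef_rot: [-1.871, -2.523, 0.001]
force: [0.0, -0.2, 0.0]
grip_width: 0.113
grasp_force: 0.0
```

step_arm:
  commands:
    - [[1,0,-0.2,0,0],[1,0,-0.5,0,0],[1,0,-0.5,0,0]]

```text
clock: 65.95
tcp_pos: [0.4965, 0.0551, 0.2258]
eef_rot: [-1.871, -2.523, 0.001]
force: [0.8, -0.0, -0.1]
grip_width: 0.119
grasp_force: 0.0
```

step_arm:
  commands:
    - [[1,0,0,-1.6,0],[1,0,0,-2.2,0],[1,0,2,-2.2,0],[1,-1,3.3,-2.2,0],[1,-3,3.3,-2.2,0],[1,-4.2,3.3,-2.2,0],[1,-4.2,3.3,-2.2,0],[1,-4.2,3.3,-1,0],[1,-4.2,3.3,0,0],[1,-4.2,3.3,0,0]]

```text
clock: 66.78
tcp_pos: [0.5401, 0.0265, 0.2241]
eef_rot: [-1.867, -2.523, 0.0]
force: [0.3, 2.8, 0.6]
grip_width: 0.115
grasp_force: 1.5
```

step_arm:
  commands:
    - [[1,0,-0.2,0,0],[1,0,-0.5,0,0],[1,0,-0.5,0,0]]

```text
clock: 67.03
tcp_pos: [0.5354, 0.0233, 0.2257]
eef_rot: [-1.87, -2.523, 0.001]
force: [0.5, 2.3, -0.3]
grip_width: 0.115
grasp_force: 1.1
```

step_arm:
  commands:
    - [[1,0,-0.2,0,0],[1,0,-0.5,0,0],[1,0,-0.5,0,0]]

```text
clock: 67.28
tcp_pos: [0.5304, 0.0214, 0.2257]
eef_rot: [-1.871, -2.523, 0.001]
force: [-0.3, 1.2, -1.2]
grip_width: 0.117
grasp_force: 0.9
```

step_arm:
  commands:
    - [[1,0,-0.2,0,0],[1,0,-0.5,0,0],[1,0,-0.5,0,0]]

```text
clock: 67.53
tcp_pos: [0.5257, 0.02, 0.2257]
eef_rot: [-1.871, -2.523, 0.001]
force: [-0.5, 1.5, -1.7]
grip_width: 0.112
grasp_force: 0.9
```

step_arm:
  commands:
    - [[1,0,-0.2,0,0],[1,0,-0.5,0,0],[1,0,-0.5,0,0]]

```text
clock: 67.78
tcp_pos: [0.5211, 0.0187, 0.2258]
eef_rot: [-1.871, -2.523, 0.001]
force: [-1.1, 1.5, -1.6]
grip_width: 0.113
grasp_force: 0.9
```

step_arm:
  commands:
    - [[1,0,-0.2,0,0],[1,0,-0.5,0,0],[1,0,-0.5,0,0]]

```text
clock: 68.03
tcp_pos: [0.5163, 0.0172, 0.2257]
eef_rot: [-1.871, -2.523, 0.001]
force: [-0.9, 1.3, -1.6]
grip_width: 0.117
grasp_force: 0.9
```

Something pushes back from the −y side (Fy ≈ +2.5 N), so the spindle is near x≈0.53, y≈0.01. I back off and touch it once more for its exact y.

step_arm:
  commands:
    - [[1,0.6,0,0,0],[1,1.2,0.6,0,0],[1,1.2,1.1,0,0],[1,1.2,1.1,0,0],[1,1.0,1.1,0,0],[1,0.8,1.1,0,0],[1,0.7,1.1,0,0],[1,0.7,1.1,0,0]]

```text
clock: 68.7
tcp_pos: [0.5254, 0.0266, 0.2259]
eef_rot: [1.872, 2.523, -0.0]
force: [0.1, 0.7, 0.5]
grip_width: 0.111
grasp_force: 0.0
```

step_arm:
  commands:
    - [[1,-0.2,0,0,0],[1,-0.2,0,0,0],[1,-0.2,0,0,0]]

```text
clock: 68.95
tcp_pos: [0.526, 0.0252, 0.2259]
eef_rot: [1.871, 2.523, -0.0]
force: [0.2, -0.1, 0.4]
grip_width: 0.115
grasp_force: 0.0
```

step_arm:
  commands:
    - [[1,-0.2,0,0,0],[1,-0.2,0,0,0],[1,-0.2,0,0,0]]

```text
clock: 69.2
tcp_pos: [0.5266, 0.0234, 0.2259]
eef_rot: [-1.871, -2.524, -0.0]
force: [0.1, -0.1, -0.3]
grip_width: 0.114
grasp_force: 0.0
```

step_arm:
  commands:
    - [[1,-0.2,0,0,0],[1,-0.2,0,0,0],[1,-0.2,0,0,0]]

```text
clock: 69.45
tcp_pos: [0.5271, 0.0221, 0.2258]
eef_rot: [-1.87, -2.523, -0.0]
force: [-1.1, 2.0, 1.3]
grip_width: 0.115
grasp_force: 1.2
```

step_arm:
  commands:
    - [[1,-0.2,0,0,0],[1,-0.2,0,0,0],[1,-0.2,0,0,0]]

```text
clock: 69.7
tcp_pos: [0.5277, 0.02, 0.2259]
eef_rot: [-1.87, -2.523, -0.001]
force: [-2.1, 3.3, 3.9]
grip_width: 0.111
grasp_force: 2.2
```

Run:
```python
from h import *
T=T_tool(); s=bot.state(); F=T[:3,:3].T@s["force"]; M=T[:3,:3].T@s["moment"]; print(F.round(2),M.round(3),T[:3,3].round(4),s["clock"])
```

```text
[ 3.77 -1.07 -3.86] [0.216 0.909 0.051] [0.5277 0.02   0.2259] 69.7
```

step_arm:
  commands:
    - [[1,0.6,0,0,0],[1,0.6,0,-2,0],[2,0.6,0,-4,0],[7,-0.4,-0.5,-4,0],[7,-1.4,-1.05,-4,0],[7,-1.4,-1.05,-4,0],[7,-1.4,-1.05,-4,0],[7,-1.4,-1.05,-4,0],[7,-1.4,-1.05,-4,0],[7,-1.4,-1.05,-4,0],[7,-1.4,-1.05,-4,0],[7,-1.4,-1.05,-4,0]]

```text
clock: 70.7
tcp_pos: [0.5218, 0.0035, 0.2657]
eef_rot: [-1.87, -2.524, 0.0]
force: [-1.2, 0.2, -0.0]
grip_width: 0.791
grasp_force: 0.0
```

step_arm:
  commands:
    - [[7,0,0,1,0],[7,0,0,2,0],[7,0,0,3,0],[7,0,0,3,0],[7,0,0,3,0]]

```text
clock: 71.12
tcp_pos: [0.5214, 0.0031, 0.2348]
eef_rot: [-1.87, -2.522, 0.003]
force: [-0.1, -0.2, -0.0]
grip_width: 0.799
grasp_force: 0.0
```

step_arm:
  commands:
    - [[7,0,0,1,0],[7,0,0,1.9,0],[7,0,0,1.9,0],[7,0,0,1.9,0]]

```text
clock: 71.45
tcp_pos: [0.5215, 0.0032, 0.2162]
eef_rot: [-1.871, -2.523, 0.001]
force: [0.8, 0.6, 0.1]
grip_width: 0.799
grasp_force: 0.0
```

step_arm:
  commands:
    - [[3,0,0,0,0],[3,0,0,0,0],[3,0,0,0,0],[3,0,0,0,0],[3,0,0,0,0],[3,0,0,0,0]]
  squeeze: 4

```text
clock: 71.95
tcp_pos: [0.5218, 0.0033, 0.217]
eef_rot: [1.871, 2.524, 0.0]
force: [0.1, -0.1, -0.6]
grip_width: 0.385
grasp_force: 0.0
```

step_arm:
  commands:
    - [[0.6,0,0,0,0],[0.6,0,0,0,0],[0.6,0,0,0,0],[0.6,0,0,0,0],[0.6,0,0,0,0]]

```text
clock: 72.37
tcp_pos: [0.5221, 0.0035, 0.217]
eef_rot: [1.87, 2.524, 0.001]
force: [2.1, 1.4, -1.2]
grip_width: 0.214
grasp_force: 3.8
```

Run:
```python
from h import *
T=T_tool(); s=bot.state(); F=T[:3,:3].T@s["force"]; M=T[:3,:3].T@s["moment"]; print(F.round(2),M.round(3),T[:3,3].round(4),s["grip_width"]*87.8,s["grasp_force"],s["clock"])
```

```text
[0.72 2.43 1.22] [-0.414  0.091 -0.009] [0.5221 0.0035 0.217 ] 18.756584816002597 3.773761627235217 72.3667
```

step_arm:
  commands:
    - [[0.6,0,0.2,0,0],[0.6,0,0.4,0,0],[0.6,0,0.4,0,0],[0.6,0,0.4,0,0],[0.6,0,0.4,0,0]]

```text
clock: 72.78
tcp_pos: [0.5256, 0.0045, 0.2168]
eef_rot: [-1.871, -2.524, 0.0]
force: [0.8, 1.7, -1.2]
grip_width: 0.174
grasp_force: 4.0
```

Run:
```python
from h import *
T=T_tool(); s=bot.state(); F=T[:3,:3].T@s["force"]; M=T[:3,:3].T@s["moment"]; print(F.round(2),M.round(3),T[:3,3].round(4),s["grip_width"]*87.8,s["grasp_force"],s["clock"])
```

```text
[1.35 1.3  1.25] [-0.393  0.278 -0.051] [0.5256 0.0045 0.2168] 15.256367152249476 3.956162603572011 72.7833
```

step_arm:
  commands:
    - [[0.6,0,0,0,0],[0.6,0,0,0,0],[0.6,0,0,0,0],[0.6,0,0,0,0],[0.6,0,0,0,0]]
  squeeze: 12

```text
clock: 73.2
tcp_pos: [0.5258, 0.0044, 0.2169]
eef_rot: [1.871, 2.524, 0.0]
force: [1.5, 2.3, 0.8]
grip_width: 0.165
grasp_force: 11.9
```

```bash
cat >> h.py <<'E'
def st():
    T=T_tool(); s=bot.state(); F=T[:3,:3].T@s["force"]; M=T[:3,:3].T@s["moment"]; print("F",F.round(2),"M",M.round(3),"tcp",T[:3,3].round(4),"w",round(s["grip_width"]*87.8,1),"g",round(s["grasp_force"],1),"t",round(s["clock"],1))
E
python3 -c "
from h import *
st()"
```

```text
F [ 1.75  2.11 -0.82] M [-0.538  0.24  -0.071] tcp [0.5258 0.0044 0.2169] w 14.5 g 11.9 t 73.2
```

step_arm:
  commands:
    - [[0.6,0,0,0,-0.06],[0.6,0,0,0,-0.12],[0.6,0,0,0,-0.12],[0.6,0,0,0,-0.12]]
  squeeze: 6

```text
clock: 73.53
tcp_pos: [0.5254, 0.0039, 0.2168]
eef_rot: [1.719, 2.629, -0.001]
force: [1.7, 0.4, -0.2]
grip_width: 0.16
grasp_force: 6.0
```

```bash
python3 -c "
from h import *
st()"
```

```text
F [-0.3   1.71  0.17] M [-0.14  -0.189 -0.084] tcp [0.5254 0.0039 0.2168] w 14.1 g 6.0 t 73.5
```

step_arm:
  commands:
    - [[0.6,0,0,0,-0.06],[0.6,0,0,0,-0.12],[0.6,0,0,0,-0.12],[0.6,0,0,0,-0.12]]

```text
clock: 73.87
tcp_pos: [0.5254, 0.004, 0.2168]
eef_rot: [-1.56, -2.727, 0.001]
force: [-0.2, -0.9, -0.3]
grip_width: 0.144
grasp_force: 6.0
```

```bash
python3 -c "
from h import *
st()"
```

```text
F [-0.71 -0.66  0.27] M [ 0.001 -0.229  0.027] tcp [0.5254 0.004  0.2168] w 12.7 g 6.0 t 73.9
```

Width is 12.7 mm, so the pads are now square to the spindle (the unit had turned by about 15°). Gripping firmly and lifting.

step_arm:
  commands:
    - [[0.5,0,0,0,-0.04],[0.5,0,0,0,-0.04],[0.5,0,0,0,-0.04],[0.5,0,0,0,-0.04],[0.5,0,0,-1,-0.04],[0.5,0,0,-2.5,-0.04],[0.5,0,0,-4,-0.04],[0.5,0,0,-4,-0.04],[0.5,0,0,-4,-0.04]]
  squeeze: 25

```text
clock: 74.62
tcp_pos: [0.5256, 0.0048, 0.2573]
eef_rot: [1.5, 2.76, 0.002]
force: [0.1, 0.3, -4.9]
grip_width: 0.135
grasp_force: 25.0
```

```bash
python3 -c "
from h import *
st(); print(go([.521,.237,.115],np.radians(92)))"
```

```text
F [0.16 0.23 4.91] M [ 0.036  0.003 -0.059] tcp [0.5256 0.0048 0.2573] w 11.8 g 25.0 t 74.6
([19.74, 12.22, -3.96], np.float64(0.54))
```

step_arm:
  commands:
    - [[0.5,0,0,-3,0],[0.5,0.5,0.3,-4,0.06],[0.5,3,2,-4,0.12],[0.5,6,4,-4,0.2],[0.5,9,5.5,-4,0.28],[0.5,12,7.5,-4,0.36],[0.5,15,9.3,-4,0.44],[0.5,17.5,11,-4,0.5],[0.5,19.7,12.2,-4,0.54],[0.5,19.7,12.2,-4,0.54],[0.5,19.7,12.2,-4,0.54],[0.5,19.7,12.2,-4,0.54]]

```text
clock: 75.62
tcp_pos: [0.5204, 0.2355, 0.2959]
eef_rot: [2.182, 2.26, -0.003]
force: [0.2, -0.5, -4.6]
grip_width: 0.133
grasp_force: 25.0
```

```bash
python3 -c "
from h import *
st(); print(go([.521,.237,.034],np.radians(92)))"
```

```text
F [-0.46  0.2   4.55] M [ 0.028 -0.085  0.007] tcp [0.5204 0.2355 0.2959] w 11.7 g 25.0 t 75.6
([0.19, 0.11, 7.99], np.float64(0.0002))
```

step_arm:
  commands:
    - [[0.5,0.2,0.1,2.5,0],[0.5,0.2,0.1,5,0],[0.5,0.2,0.1,6.5,0],[0.5,0.2,0.1,7.2,0],[0.5,0.2,0.1,7.4,0],[0.5,0.2,0.1,7.4,0],[0.5,0.2,0.1,7.4,0]]

```text
clock: 76.2
tcp_pos: [0.5224, 0.2376, 0.2238]
eef_rot: [2.183, 2.258, 0.002]
force: [-0.5, 0.7, -3.0]
grip_width: 0.137
grasp_force: 25.0
```

step_arm:
  commands:
    - [[0.5,0,0,0.1,0],[0.5,0,0,0.2,0],[0.5,0,0,0.2,0]]

```text
clock: 76.45
tcp_pos: [0.5219, 0.2383, 0.2213]
eef_rot: [2.182, 2.26, 0.001]
force: [0.3, -0.5, -4.2]
grip_width: 0.139
grasp_force: 25.0
```

step_arm:
  commands:
    - [[0.5,0,0,0.1,0],[0.5,0,0,0.2,0],[0.5,0,0,0.2,0]]

```text
clock: 76.7
tcp_pos: [0.5217, 0.2382, 0.2188]
eef_rot: [-2.182, -2.26, 0.0]
force: [0.2, -0.6, -4.4]
grip_width: 0.134
grasp_force: 25.0
```

step_arm:
  commands:
    - [[0.5,0,0,0.1,0],[0.5,0,0,0.1,0],[0.5,0,0,0.1,0]]

```text
clock: 76.95
tcp_pos: [0.5218, 0.2382, 0.2179]
eef_rot: [-2.182, -2.26, -0.0]
force: [0.2, 0.4, -3.4]
grip_width: 0.133
grasp_force: 25.0
```

step_arm:
  commands:
    - [[0.5,0,0,0.08,0],[0.5,0,0,0.12,0],[0.5,0,0,0.12,0]]

```text
clock: 77.2
tcp_pos: [0.522, 0.2379, 0.2177]
eef_rot: [-2.182, -2.259, -0.001]
force: [-3.2, -1.1, 9.2]
grip_width: 0.133
grasp_force: 25.0
```

step_arm:
  commands:
    - [[0.5,0,0,0.08,0],[0.5,0,0,0.1,0],[0.5,0,0,0.1,0]]

```text
clock: 77.45
tcp_pos: [0.5221, 0.2378, 0.2176]
eef_rot: [-2.182, -2.258, -0.001]
force: [-6.9, -2.1, 20.1]
grip_width: 0.137
grasp_force: 25.0
```

Set down at the expected height. Release, then push the spindle over towards the dot.

step_arm:
  commands:
    - [[0.5,0,0,-0.2,0],[0.5,0,0,-0.2,0],[2,0,0,-0.2,0],[3,0,0,-0.2,0],[3,0,0,-0.2,0],[3,0,0,-1.2,0],[3,0,0,-2.1,0],[3,0,0.3,-2.1,0],[3,0,0.6,-2.1,0],[3,0,0.9,-2.1,0],[3,0,1.1,-2.1,0],[3,0,1.1,-2.1,0]]
  squeeze: 3

```text
clock: 78.45
tcp_pos: [0.5332, 0.2385, 0.2365]
eef_rot: [2.182, 2.26, -0.0]
force: [-0.1, -0.4, -1.0]
grip_width: 0.345
grasp_force: 0.0
```

step_arm:
  commands:
    - [[3,0,0.1,0,0],[3,0,0.2,0,0],[3,0,0.2,0,0]]

```text
clock: 78.7
tcp_pos: [0.5349, 0.2385, 0.2365]
eef_rot: [2.182, 2.26, -0.001]
force: [0.6, 0.1, -0.3]
grip_width: 0.342
grasp_force: 0.0
```

step_arm:
  commands:
    - [[3,0,0.1,0,0],[3,0,0.15,0,0],[3,0,0.15,0,0]]

```text
clock: 78.95
tcp_pos: [0.5363, 0.2386, 0.2366]
eef_rot: [2.182, 2.26, -0.0]
force: [-0.3, -0.9, -0.1]
grip_width: 0.344
grasp_force: 0.0
```

step_arm:
  commands:
    - [[3,0,0.1,0,0],[3,0,0.15,0,0],[3,0,0.15,0,0]]

```text
clock: 79.2
tcp_pos: [0.5378, 0.2387, 0.2366]
eef_rot: [-2.182, -2.26, 0.0]
force: [-0.3, -0.3, -0.2]
grip_width: 0.341
grasp_force: 0.1
```

step_arm:
  commands:
    - [[3,0,0.1,0,0],[3,0,0.15,0,0],[3,0,0.15,0,0]]

```text
clock: 79.45
tcp_pos: [0.539, 0.2387, 0.2367]
eef_rot: [-2.181, -2.259, 0.001]
force: [-4.2, 0.7, 4.1]
grip_width: 0.34
grasp_force: 2.1
```

step_arm:
  commands:
    - [[3,0,0.1,0,0],[3,0,0.12,0,0],[3,0,0.12,0,0]]

```text
clock: 79.7
tcp_pos: [0.5403, 0.2388, 0.2369]
eef_rot: [-2.181, -2.259, 0.001]
force: [-4.0, -1.5, 5.5]
grip_width: 0.343
grasp_force: 2.7
```

Stop reached 16 mm over (worn, as expected). Now the near unit; first I confirm it is firm at the top of its spindle.

step_arm:
  commands:
    - [[3,0,-0.6,0,0],[3,0,-1.2,0,0],[3,0,-1.2,-3,0],[3,0,-1.2,-6.5,0],[3,0,-1.2,-6.5,0],[3,0,-1.2,-6.5,0]]

```text
clock: 80.2
tcp_pos: [0.529, 0.2386, 0.3033]
eef_rot: [2.181, 2.259, 0.007]
force: [-1.1, 0.1, 0.1]
grip_width: 0.343
grasp_force: 0.0
```

```bash
python3 -c "
from h import *
st(); print(go([.4555,.0375,.12],np.radians(96.7)))"
```

```text
F [ 0.14 -1.09 -0.07] M [ 0.042 -0.004 -0.01 ] tcp [0.529  0.2386 0.3033] w 30.1 g 0.0 t 80.2
([-19.88, -8.12, 0.05], np.float64(-0.0817))
```

step_arm:
  commands:
    - [[3,-3.5,-1.4,0,0],[3,-7,-2.8,0,-0.03],[3,-10.5,-4.2,0,-0.06],[3,-14,-5.6,0,-0.08],[3,-17,-7,0,-0.08],[3,-19.9,-8.1,0,-0.08],[3,-19.9,-8.1,0,-0.08],[3,-19.9,-8.1,0,-0.08],[3,-19.9,-8.1,3,-0.08],[3,-19.9,-8.1,5.5,-0.08],[3,-19.9,-8.1,6.6,-0.08],[3,-19.9,-8.1,6.6,-0.08]]

```text
clock: 81.2
tcp_pos: [0.4538, 0.0379, 0.2331]
eef_rot: [-2.086, -2.346, 0.007]
force: [-0.3, -0.8, 1.0]
grip_width: 0.339
grasp_force: 0.0
```

step_arm:
  commands:
    - [[3,0,0.2,0,0],[3,0,0.4,0,0],[3,0,0.6,0,0],[3,0,0.6,0,0]]

```text
clock: 81.53
tcp_pos: [0.4614, 0.0378, 0.2364]
eef_rot: [2.088, 2.345, 0.003]
force: [0.6, -0.2, -0.9]
grip_width: 0.34
grasp_force: 0.0
```

step_arm:
  commands:
    - [[3,0,0.1,0,0],[3,0,0.2,0,0],[3,0,0.2,0,0]]

```text
clock: 81.78
tcp_pos: [0.4627, 0.0377, 0.2359]
eef_rot: [2.09, 2.345, 0.001]
force: [-0.4, 0.6, 0.6]
grip_width: 0.342
grasp_force: 0.0
```

step_arm:
  commands:
    - [[3,0,0.1,0,0],[3,0,0.15,0,0],[3,0,0.15,0,0]]

```text
clock: 82.03
tcp_pos: [0.464, 0.0377, 0.2357]
eef_rot: [-2.09, -2.345, -0.0]
force: [0.6, 0.4, 0.4]
grip_width: 0.341
grasp_force: 0.0
```

step_arm:
  commands:
    - [[3,0,0.1,0,0],[3,0,0.15,0,0],[3,0,0.15,0,0]]

```text
clock: 82.28
tcp_pos: [0.4648, 0.0377, 0.2354]
eef_rot: [-2.089, -2.344, 0.002]
force: [-3.8, 0.5, 3.7]
grip_width: 0.34
grasp_force: 1.9
```

step_arm:
  commands:
    - [[3,0,-0.4,0,0],[3,0,-0.8,0,0],[3,0,-1.2,0,0],[3,0,-1.6,0,0],[3,0,-1.9,0,0],[3,0,-1.9,0,0]]

```text
clock: 82.78
tcp_pos: [0.4459, 0.0356, 0.2356]
eef_rot: [-2.09, -2.345, 0.0]
force: [-0.6, 0.5, -1.1]
grip_width: 0.342
grasp_force: 0.0
```

step_arm:
  commands:
    - [[3,0,-0.1,0,0],[3,0,-0.15,0,0],[3,0,-0.15,0,0]]

```text
clock: 83.03
tcp_pos: [0.4452, 0.0356, 0.2357]
eef_rot: [2.09, 2.345, 0.0]
force: [-0.1, -1.1, 0.3]
grip_width: 0.341
grasp_force: 0.0
```

step_arm:
  commands:
    - [[3,0,-0.1,0,0],[3,0,-0.15,0,0],[3,0,-0.15,0,0]]

```text
clock: 83.28
tcp_pos: [0.4437, 0.0354, 0.2357]
eef_rot: [2.09, 2.345, 0.001]
force: [1.2, 0.1, 0.1]
grip_width: 0.344
grasp_force: 0.4
```

step_arm:
  commands:
    - [[3,0,-0.1,0,0],[3,0,-0.12,0,0],[3,0,-0.12,0,0]]

```text
clock: 83.53
tcp_pos: [0.4429, 0.0353, 0.2359]
eef_rot: [2.089, 2.345, 0.002]
force: [2.7, 1.1, 1.1]
grip_width: 0.341
grasp_force: 1.3
```

Firm confirmed: 20.7 mm between stops against 20.4 expected. Grip and lift it.

step_arm:
  commands:
    - [[3,0,0.6,0,0],[3,0,1.1,0,0],[3,0,1.1,1,0],[3,0,1.1,1.9,0],[3,0,1.1,1.9,0],[3,0,1.1,1.9,0],[0.5,0,1.1,1.9,0],[0.5,0,1.1,1.9,0],[0.5,0,1.1,1.9,0],[0.5,0,1.1,1.9,0],[0.5,0,1.1,1.9,0],[0.5,0,1.1,1.9,0]]
  squeeze: 25

```text
clock: 84.53
tcp_pos: [0.4534, 0.0365, 0.2168]
eef_rot: [2.09, 2.345, 0.0]
force: [-0.6, -0.9, 0.5]
grip_width: 0.134
grasp_force: 25.0
```

```bash
python3 -c "
from h import *
st()"
```

```text
F [-0.84 -0.69 -0.45] M [ 0.112 -0.106  0.029] tcp [0.4534 0.0365 0.2168] w 11.8 g 25.0 t 84.5
```

step_arm:
  commands:
    - [[0.5,0,0,-1,0],[0.5,0,0,-3,0],[0.5,0,0,-6,0],[0.5,0,0,-9,0],[0.5,0,0,-11,0],[0.5,0,0,-12,0],[0.5,0,0,-12,0],[0.5,0,0,-12,0]]

```text
clock: 85.2
tcp_pos: [0.4528, 0.0369, 0.3361]
eef_rot: [-2.088, -2.346, -0.0]
force: [-0.0, 0.4, -4.6]
grip_width: 0.138
grasp_force: 25.0
```

```bash
python3 -c "
from h import *
st(); print(go([.56,-.15,.155],np.radians(177.4)),go([.567,-.318,.155],np.radians(177.4)),bot.state()['joints'].round(2))"
```

```text
F [0.43 0.02 4.57] M [ 0.079 -0.065 -0.07 ] tcp [0.4528 0.0369 0.3361] w 12.1 g 25.0 t 85.2
([-19.82, 8.49, -0.11], np.float64(-1.4094)) ([-36.59, 7.24, -0.12], np.float64(-1.4094)) [-1.02  0.3   0.96  2.18 -0.34  0.82  0.27]
```

step_arm:
  commands:
    - [[0.5,-1,1,0,-0.12],[0.5,-2.5,2,0,-0.24],[0.5,-4,3,0,-0.36],[0.5,-5.5,4,0,-0.48],[0.5,-7,5,0,-0.6],[0.5,-9,6,0,-0.72],[0.5,-11,7,0,-0.84],[0.5,-13,8,0,-0.96],[0.5,-15,8.5,0,-1.08],[0.5,-17,8.5,0,-1.2],[0.5,-18.5,8.5,0,-1.32],[0.5,-19.8,8.5,0,-1.409]]

```text
clock: 86.2
tcp_pos: [0.5597, -0.1519, 0.3339]
eef_rot: [-0.066, -3.137, -0.001]
force: [0.5, 0.1, -3.1]
grip_width: 0.135
grasp_force: 25.0
```

step_arm:
  commands:
    - [[0.5,0,-2,0,0],[0.5,0,-5,0,0],[0.5,0,-8,0,0],[0.5,0,-11,0,0],[0.5,0,-13,0,0],[0.5,0,-13,0,0],[0.5,0,-13,0,0]]

```text
clock: 86.78
tcp_pos: [0.5532, -0.2815, 0.334]
eef_rot: [-0.078, -3.137, -0.002]
force: [0.7, 0.9, -3.8]
grip_width: 0.133
grasp_force: 25.0
```

```bash
python3 -c "
from h import *
st(); print(go([.567,-.318,.155],np.radians(177.4)),bot.state()['joints'].round(2))"
```

```text
F [-0.71  0.91  3.84] M [-0.105 -0.071 -0.009] tcp [ 0.5532 -0.2815  0.334 ] w 11.7 g 25.0 t 86.8
([-1.63, -3.6, -0.31], np.float64(-0.0046)) [-0.02  0.51  0.54  1.78 -0.31  0.94  2.17]
```

step_arm:
  commands:
    - [[0.5,-0.8,-1.8,0,0],[0.5,-1.6,-3.6,0,0],[0.5,-1.6,-3.6,0,0],[0.5,-1.6,-3.6,0,0],[0.5,-1.6,-3.6,2,0],[0.5,-1.6,-3.6,4.5,0],[0.5,-1.6,-3.6,7,0],[0.5,-1.6,-3.6,9,0],[0.5,-1.6,-3.6,10.3,0],[0.5,-1.6,-3.6,10.7,0],[0.5,-1.6,-3.6,10.7,0],[0.5,-1.6,-3.6,10.7,0]]

```text
clock: 87.78
tcp_pos: [0.5691, -0.3168, 0.2303]
eef_rot: [0.073, 3.14, -0.0]
force: [0.7, -0.4, -4.2]
grip_width: 0.138
grasp_force: 25.0
```

```bash
python3 -c "
from h import *
st(); print(go([.567,-.318,.037],np.radians(177.4)))"
```

```text
F [-0.73 -0.4   4.25] M [-0.006  0.     0.005] tcp [ 0.5691 -0.3168  0.2303] w 12.2 g 25.0 t 87.8
([0.22, -0.13, 1.13], np.float64(-0.0011))
```

step_arm:
  commands:
    - [[0.5,0.1,0,0.3,0],[0.5,0.2,-0.1,0.6,0],[0.5,0.2,-0.1,0.8,0],[0.5,0.2,-0.1,0.8,0]]

```text
clock: 88.12
tcp_pos: [0.5664, -0.318, 0.2216]
eef_rot: [-0.074, -3.141, -0.0]
force: [-0.2, -0.3, -5.1]
grip_width: 0.138
grasp_force: 25.0
```

step_arm:
  commands:
    - [[0.5,0,0,0.1,0],[0.5,0,0,0.2,0],[0.5,0,0,0.2,0]]

```text
clock: 88.37
tcp_pos: [0.5667, -0.3179, 0.2196]
eef_rot: [0.074, 3.141, 0.0]
force: [-0.6, -0.8, -3.9]
grip_width: 0.132
grasp_force: 25.0
```

step_arm:
  commands:
    - [[0.5,0,0,0.1,0],[0.5,0,0,0.15,0],[0.5,0,0,0.15,0]]

```text
clock: 88.62
tcp_pos: [0.5667, -0.3181, 0.2189]
eef_rot: [0.074, 3.14, 0.0]
force: [-2.2, 1.2, 4.5]
grip_width: 0.132
grasp_force: 25.0
```

step_arm:
  commands:
    - [[0.5,0,0,0.1,0],[0.5,0,0,0.1,0],[0.5,0,0,0.1,0]]

```text
clock: 88.87
tcp_pos: [0.5667, -0.3182, 0.2188]
eef_rot: [0.074, 3.14, 0.001]
force: [-5.0, 2.9, 11.9]
grip_width: 0.133
grasp_force: 25.0
```

On the case floor at the expected height. Release and push over towards the dot (+tool y).

step_arm:
  commands:
    - [[0.5,0,0,-0.15,0],[0.5,0,0,-0.15,0],[2,0,0,-0.15,0],[3,0,0,-0.15,0],[3,0,0,-0.15,0],[3,0,0,-1.1,0],[3,0,0,-2.0,0],[3,0,0,-2.0,0],[3,0,0.3,-2.0,0],[3,0,0.6,-2.0,0],[3,0,0.7,-2.0,0],[3,0,0.7,-2.0,0]]
  squeeze: 3

```text
clock: 89.87
tcp_pos: [0.5671, -0.3101, 0.2368]
eef_rot: [-0.072, -3.14, -0.001]
force: [-0.1, -0.2, 0.4]
grip_width: 0.341
grasp_force: 0.0
```

step_arm:
  commands:
    - [[3,0,0.1,0,0],[3,0,0.15,0,0],[3,0,0.15,0,0]]

```text
clock: 90.12
tcp_pos: [0.567, -0.3093, 0.237]
eef_rot: [-0.073, -3.141, -0.0]
force: [0.3, 0.2, -0.1]
grip_width: 0.34
grasp_force: 0.0
```

step_arm:
  commands:
    - [[3,0,0.1,0,0],[3,0,0.12,0,0],[3,0,0.12,0,0]]

```text
clock: 90.37
tcp_pos: [0.567, -0.3083, 0.2371]
eef_rot: [-0.074, -3.141, 0.0]
force: [-0.0, 0.4, 0.4]
grip_width: 0.344
grasp_force: 0.1
```

step_arm:
  commands:
    - [[3,0,0.1,0,0],[3,0,0.12,0,0],[3,0,0.12,0,0]]

```text
clock: 90.62
tcp_pos: [0.567, -0.3074, 0.2373]
eef_rot: [0.074, 3.14, -0.001]
force: [-0.6, -1.6, -0.2]
grip_width: 0.341
grasp_force: 0.9
```

step_arm:
  commands:
    - [[3,0,0.05,0,0],[3,0,0.08,0,0],[3,0,0.08,0,0]]

```text
clock: 90.87
tcp_pos: [0.5671, -0.3068, 0.2375]
eef_rot: [0.074, 3.14, -0.001]
force: [-0.4, -2.6, 1.4]
grip_width: 0.342
grasp_force: 1.6
```

step_arm:
  commands:
    - [[3,0,0.05,0,0],[3,0,0.06,0,0],[3,0,0.06,0,0]]

```text
clock: 91.12
tcp_pos: [0.5672, -0.3062, 0.2376]
eef_rot: [0.074, 3.14, -0.001]
force: [-1.4, -2.8, 3.2]
grip_width: 0.342
grasp_force: 2.1
```

Firm stop reached at +10 mm. Back off, lift clear, and hand in.

step_arm:
  commands:
    - [[3,0,-0.5,0,0],[3,0,-0.9,0,0],[3,0,-0.9,0,0],[3,0,-0.9,-2,0],[3,0,-0.9,-5,0],[3,0,-0.9,-9,0],[3,0,-0.9,-13,0],[3,4,2,-14,0],[3,6,4,-14,0],[3,6,4,-14,0],[3,6,4,-14,0]]

```text
clock: 92.03
tcp_pos: [0.5083, -0.2611, 0.3771]
eef_rot: [-0.07, -3.14, -0.004]
force: [-0.3, -0.3, 1.0]
grip_width: 0.339
grasp_force: 0.0
```

```bash
python3 -c "
from h import *
st(); print(bot.hand_in())"
```

```text
F [ 0.3  -0.33 -1.04] M [ 0.067  0.008 -0.015] tcp [ 0.5083 -0.2611  0.3771] w 29.7 g 0.0 t 92.0
the job is handed in; nothing more can be done
None
```

Handed in at 92 s: the flap was let up slowly to fully open; the one firm unit stands in the case and the two worn ones in the reject tray, each spindle pushed to its stop towards the dot; I had used up the camera calls, so the placing and pushing were done by touch and not seen.

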